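# Load the vacuum pot with finials and set its valve

## Task

Shut the valve of the vacuum pot completely, then lift the lid off by its knob and lay it flat on the cork mat. Put every wooden finial on the table into the pot, each down on the pot's floor, and put the lid back so that it sits level on the rim. Last, open the valve until its lever points at the marker's upright tab and let go; never have the valve open while the lid is off, and leave the cone tree, glue bottle and glue gun where they are.

Things in the scene. Friction and masses are not known exactly. Their poses are not given: they have to be found in the camera images.
- pot_mouth (a point): centre of the mouth of the round steel vacuum pot, level with its rim, 104 mm above the table. Pot: outside diameter 200, inside diameter 188, inner floor 88 mm below this point. The pot and its valve are one fixed unit, the pot standing on a 10 mm base plate; this frame's +y points from the pot's centre to the valve stem, z up.
- valve_axis (a point): point on the vertical stem of the valve beside the pot, at the height of the lever (100 mm above the table), 170 mm along the unit's +y from the pot's centre. Same axes as pot_mouth.
- lever_grip (a point): point half-way up and across the valve lever, 75 mm from the stem's axis. The lever is a level black bar 16 mm wide and 16 mm high, its tip 105 mm from the stem's axis; its -x axis points from the stem outwards along the lever.
- valve (a joint): valve opening in rad: 0 = shut (lever square to the pipe, pointing along the unit's -x), 1.571 = full open (lever pointing along the unit's +y, away from the pot); stops at both ends. Opening turns the lever clockwise seen from above. It stays where it is left; about 2 N at the grip turns it.
- marker_tab (a point): top end of the marker's upright aluminium tab (14 mm wide, 6 mm thick), 124 mm from the stem's axis, top about 1 mm above the middle of the lever; a thin arm about 30 mm below the lever carries it from a collar round the stem. Fixed for the run, its place on the arc differs from run to run. Its -x axis points from the stem outwards to the tab, so the lever is set when it points the same way, hanging just inside the tab. Nothing stops the lever there.
- lid_knob (a point): centre of the black round knob on the lid, diameter 38, height 30 mm. The lid is loose, a grey disc 212 mm across and 10 mm thick, 420 g, with a 170 mm wide, 6 mm deep step below that drops into the pot. Knob centre is 33 mm above the rim when the lid is seated, 39 mm above whatever it lies on otherwise. z is the knob's axis (up).
- mat_top (a point): centre of the top of the round cork mat, diameter 240, 6 mm thick, fixed on the table.
- finial1_mid (a point): half-turned wooden finial (one of up to four alike; None when absent): square foot 44 x 44 x 30 mm, above it a round neck of diameter 32 and height 42; 72 mm tall in all, about 70 g. Point on its axis half-way up, 36 mm above the foot's underside; z runs from foot to neck, x and y square to the foot's sides. Starts standing on the table.
- finial2_mid (a point): half-turned wooden finial (one of up to four alike; None when absent): square foot 44 x 44 x 30 mm, above it a round neck of diameter 32 and height 42; 72 mm tall in all, about 70 g. Point on its axis half-way up, 36 mm above the foot's underside; z runs from foot to neck, x and y square to the foot's sides. Starts standing on the table.
- finial3_mid (a point): half-turned wooden finial (one of up to four alike; None when absent): square foot 44 x 44 x 30 mm, above it a round neck of diameter 32 and height 42; 72 mm tall in all, about 70 g. Point on its axis half-way up, 36 mm above the foot's underside; z runs from foot to neck, x and y square to the foot's sides. Starts standing on the table.
- finial4_mid (a point): half-turned wooden finial (one of up to four alike; None when absent): square foot 44 x 44 x 30 mm, above it a round neck of diameter 32 and height 42; 72 mm tall in all, about 70 g. Point on its axis half-way up, 36 mm above the foot's underside; z runs from foot to neck, x and y square to the foot's sides. Starts standing on the table.
- cone_tree_mid (a point): bystander: woven cone tree 155 mm tall, 72 mm across its foot; point on its axis 70 mm up.
- glue_bottle_mid (a point): bystander: yellow glue bottle, diameter 54, 120 mm tall; point at its centre.
- glue_gun_mid (a point): bystander: grey glue gun lying flat, 150 x 110 mm, 31 mm high; point in the middle of its barrel, 16 mm up.
Not all that is in view belongs to the job. Leave any black or white look-alike of the part that bears finial1_mid alone.

How it is judged:
By the outcome, as a careful person would: the job done as asked, in the order asked, and still so for the second after the job is handed in, with the robot touching nothing.
Of finial1, finial2, finial3, finial4 only 2 to 4 are there at a start; the rules pass over those that are not, and their reading is None.
At some moment in a run one of finial1, finial2, finial3, finial4 may be knocked a few centimetres aside while the robot is not near it.
Once in a run the grip may slacken for a moment while it holds something.
It also fails if it takes over 210 s, if anything falls off the work surface, if the arm or the gripper's body presses on something with over 40 N, if the wrist force passes 120 N, or if a joint passes its speed limit or range.

## Robot

A 6-joint arm with a two-finger parallel gripper is mounted at the origin on the work surface. World frame = base frame: x ahead of the robot, y to its left, z up, the work surface at z = 0. Lengths are in m, angles in rad, forces in N, time in s.
With the tool pointing down it reaches from about 0.25 to 0.775 m from the base axis. Payload 4 kg.
Tool frame: the origin (TCP) lies midway between the tips of the shut fingers; the grasp point (between the pads) lies grip_point_offset behind it (grip_point_offset is the distance from the TCP to the grasp point, in m); z points along the fingers, y is the line along which they close (so a half turn about z gives the same grasp; the last joint's range is limited). The gripper opens to 94 mm and grips with 3 to 60 N. Pads are 16 mm wide; open, the fingers measure 119 mm over their backs; the gripper's body (75 mm by 177 mm) begins 78 mm behind the grasp point.
Start: joints at [1.168, 0.087, 1.371, -0, 1.684, -0.103], TCP at [0.162, 0.525, 0.206] pointing down, gripper open.
Joint ranges: [-3.1, 3.1], [-0.76, 2.03], [0.27, 2.55], [-1.08, 4.22], [0.17, 2.65], [-2.57, 2.57]. Speed limits (rad/s): [2.79, 2.79, 3.14, 3.14, 3.14, 3.14].

## Interface

Orientations are given as [roll, pitch, yaw] about the fixed x, y, z axes, in that order (R = Rz(yaw) Ry(pitch) Rx(roll)).
In Python, from bench import * gives the robot as it stands. The module is installed in compiled form; this text tells all that it offers.
- The arm moves only by the tool apply_moves, never from a script. Its argument "commands" is a list of rows, each a list of 7 numbers: the turn, a rotation vector about the world's x, y, z in rad, then the shift along the world's x, y, z in m, then the opening in per cent of the stroke, from 0 (shut) to 100 (fully open). In form: [[ax, ay, az, x, y, z, jaw], ...]. A call has exactly 5 rows; each row is the pose to reach, as a shift and turn from the pose commanded when the call began; what a row does not reach only later rows make up. A row lasts 1/10 s, in which the tool goes at most 50 mm and 8.59 degrees, less where a joint would pass 70% of its speed; a pose out of reach is approached as far as the arm can. A call with a gripper value outside its range is refused whole. The fingers move at their own pace and stop on an object; the grip force is fixed at half the most. Time passes only in rows, so rows that repeat a pose let the fingers close, or fill a call up. It gives the time, the measured TCP pose, the force, the opening and the grip force at its end, in the units of the state.
- get_obs(): the state, without advancing time (a new reading comes with each control period).
- snapshot(name): name is "scene" or "top" or "wrist"; returns a dict with "pixels" (480x640x3 uint8, red, green, blue), "vertical_fov" (degrees; the focal length in pixels is half the picture's height over the tangent of half this angle, whatever the lens; pixels are square), "cx", "cy" (the principal point, pixels), "rvec" (rotation vector, rad) and "tvec" (3), from world to camera coordinates, as OpenCV has them. Camera axes: x right, y down, z forward; pixel columns grow to the right and rows downward; lengths in m; the calibration is good to about 2 mm. A picture is of the moment at which its call begins. There is no depth.
- close_job(): hands the job in; it is judged then, once.
Trained networks look in the newest picture that a camera, given by its name, has taken for a name from the list of things; names that differ only in an ending like _2 or _b are one class to them, and where a whole thing is asked for, a point or a joint stands for the part that bears it (a point fixed in the world has none). Each returns a list of dicts, best first, with "score" (0 to 1); they miss things now and then, are a little off and sometimes report something else, mostly with a low value. They report only what shows in the picture. A call takes as long as a camera call. They do not tell look-alikes from the thing itself.
- masks_of(camera, query): "mask" (480x640 bool, what is visible of it) and "extent" ([left, top, right, bottom] in pixels, round what is visible of it).
- place_of(camera, query): "pixel" ([column, row] in pixels: a listed point, or the origin of a listed thing).
The state is a dict: "time": time; "joint_positions": joint angles; "qvel": joint speeds; "joint_torque": joint torques, N m; "tool_pos": TCP position; "ee_rot": TCP orientation; "wrist_force": force on the tool from outside, world axes, zero at the start; "wrist_torque": the same for the moment, N m; "width": finger opening in m; "finger_force": force on a finger pad.
Only numpy, scipy, OpenCV 4.12 (cv2) and the standard library are available. Lean on these libraries where they do the work, as an engineer would, in place of code of your own. Each camera call takes 0.05 s, during which the arm holds its last target. There are 200 camera calls.

## Working session

There is one attempt and no reset: what is moved stays moved. The work goes in short steps, Python scripts to look and compute and a tool call to move; the robot and the scene stay as the last step left them, time stands still between calls to the robot, and variables do not carry over. Pictures are saved under pics/ and viewed, at most 16 in all, crops included, and the job is handed in when it is done.

Besides the shell and the picture viewer there is one more tool, called after "Call:" in YAML: its name, and indented under it one key for each argument. apply_moves: Moves the arm, as the interface text tells. Its arguments: {"type":"object","properties":{"commands":{"type":"array"}},"required":["commands"]}

```bash
mkdir -p pics; cat > h.py <<'E'
from bench import *
import numpy as np, cv2
def cam(s):
    f=240/np.tan(np.radians(s["vertical_fov"])/2)
    K=np.array([[f,0,s["cx"]],[0,f,s["cy"]],[0,0,1.]])
    R=cv2.Rodrigues(np.array(s["rvec"],float))[0]; t=np.array(s["tvec"],float).ravel()
    return K,R,t
def ray(c,px):
    K,R,t=c; d=R.T@np.linalg.inv(K)@np.array([px[0],px[1],1.]); return -R.T@t,d
def atz(c,px,z):
    o,d=ray(c,px); return o+d*(z-o[2])/d[2]
def tri(c1,p1,c2,p2):
    o,d=ray(c1,p1); q,e=ray(c2,p2)
    A=np.stack([d,-e],1); s=np.linalg.lstsq(A,q-o,rcond=None)[0]
    a=o+d*s[0]; b=q+e*s[1]; return (a+b)/2, np.linalg.norm(a-b)
def proj(c,P):
    K,R,t=c; v=K@(R@np.array(P)+t); return v[:2]/v[2]
def save(s,n): cv2.imwrite("pics/"+n,cv2.cvtColor(s["pixels"],cv2.COLOR_RGB2BGR))
E
python3 - <<'E'
from h import *
np.set_printoptions(precision=3,suppress=True)
C={}
for n in("scene","top"):
    s=snapshot(n); C[n]=cam(s); save(s,n+"0.png"); print(n,s["vertical_fov"],-C[n][1].T@C[n][2])
for q in["pot_mouth","valve_axis","lever_grip","marker_tab","lid_knob","mat_top","finial1_mid","cone_tree_mid","glue_bottle_mid","glue_gun_mid"]:
    r={n:place_of(n,q) for n in C}
    print(q,{n:[(np.round(x["pixel"]).tolist(),round(x["score"],2)) for x in r[n]] for n in r})
    for a in r["scene"]:
        for b in r["top"]:
            P,e=tri(C["scene"],a["pixel"],C["top"],b["pixel"])
            if e<.012: print("   ",P,round(e,4),np.round(a["pixel"]),np.round(b["pixel"]))
o=get_obs(); print(o)
E
```

```text
scene 47.65156530876038 [ 1.125 -0.026  1.08 ]
top 49.54663484719798 [0.308 0.018 1.28 ]
pot_mouth {'scene': [([394.0, 310.0], 0.58)], 'top': [([413.0, 161.0], 0.57)]}
valve_axis {'scene': [([340.0, 239.0], 0.8), ([128.0, 257.0], 0.48), ([465.0, 196.0], 0.48), ([214.0, 341.0], 0.15)], 'top': [([297.0, 226.0], 0.9)]}
    [0.563 0.076 0.099] 0.002 [340. 239.] [297. 226.]
lever_grip {'scene': [([370.0, 226.0], 0.57)], 'top': [([266.0, 231.0], 0.96)]}
    [0.544 0.144 0.11 ] 0.0032 [370. 226.] [266. 231.]
marker_tab {'scene': [([376.0, 203.0], 0.48)], 'top': [([254.0, 259.0], 0.79)]}
    [0.479 0.168 0.097] 0.0022 [376. 203.] [254. 259.]
lid_knob {'scene': [([262.0, 242.0], 0.59)], 'top': [([369.0, 226.0], 0.78)]}
    [ 0.565 -0.088  0.119] 0.0057 [262. 242.] [369. 226.]
mat_top {'scene': [([127.0, 259.0], 0.78), ([509.0, 241.0], 0.35)], 'top': [([488.0, 263.0], 0.69)]}
    [ 0.511 -0.396  0.006] 0.0017 [127. 259.] [488. 263.]
finial1_mid {'scene': [([422.0, 185.0], 0.62), ([472.0, 168.0], 0.58), ([264.0, 240.0], 0.51)], 'top': [([208.0, 292.0], 0.89), ([150.0, 307.0], 0.88), ([170.0, 27
[... 352 characters left out ...]
, 0.36)], 'top': [([411.0, 163.0], 0.92)]}
    [ 0.741 -0.194  0.067] 0.001 [213. 338.] [411. 163.]
glue_gun_mid {'scene': [([312.0, 354.0], 0.62)], 'top': [([336.0, 155.0], 0.62)]}
    [ 0.773 -0.007  0.009] 0.0045 [312. 354.] [336. 155.]
{'time': 1.1, 'joint_positions': array([ 1.168,  0.087,  1.371, -0.   ,  1.684, -0.103]), 'qvel': array([ 0.   , -0.001, -0.   , -0.   ,  0.002, -0.001]), 'joint_torque': array([  0.   , -34.005, -30.261,   0.072,   0.024,   0.   ]), 'tool_pos': array([0.162, 0.525, 0.206]), 'ee_rot': array([3.141, 0.   , 2.842]), 'wrist_force': array([0.065, 0.556, 0.225]), 'wrist_torque': array([-0.001,  0.016, -0.003]), 'finger_force': 0.0, 'width': 0.09368566826638812}
```

View pics/top0.png

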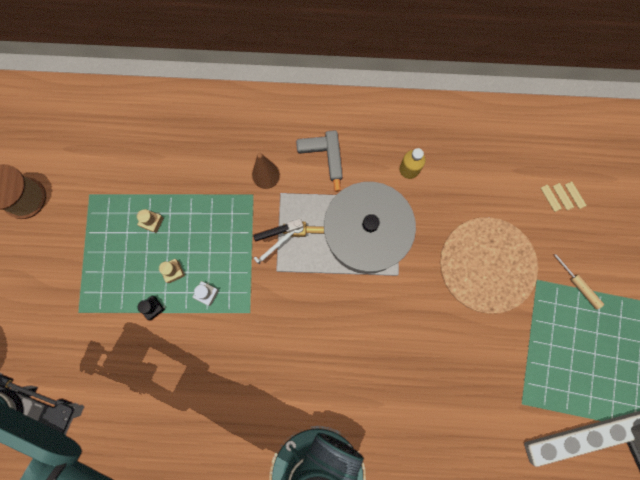

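View pics/scene0.png

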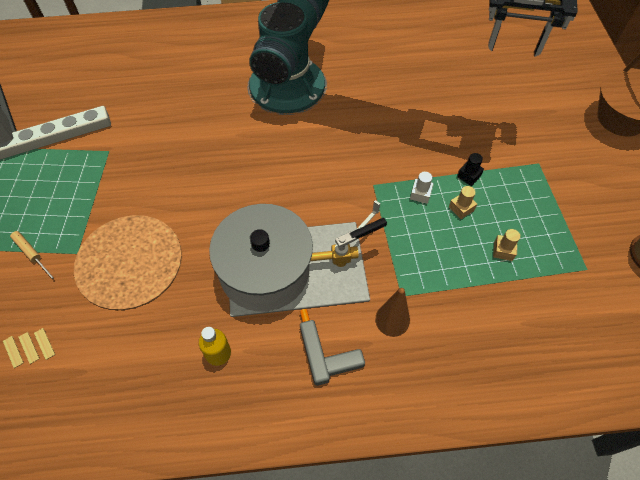

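The top picture shows the two wooden finials at (149,219) and (171,271). The white one at (205,293) and the black one at (149,307) are look-alikes, so I leave them alone. The pot with its lid is at (370,226), the stem at (297,228), the lever tip at (255,238), the tab at (257,261) and the mat at (489,264). Next I refine the geometry and make one enlarged crop of the finials.

```bash
python3 - <<'E'
from h import *
np.set_printoptions(precision=4,suppress=True)
import bench; print([ (k,getattr(bench,k)) for k in dir(bench) if 'grip' in k.lower()])
S={n:snapshot(n) for n in("scene","top")}; C={n:cam(S[n]) for n in S}
for n in S:
  for q in["lid_knob","pot_mouth","mat_top","valve","marker_tab"]:
    for m in masks_of(n,q)[:2]:
        k=m["mask"].astype(np.uint8); c=max(cv2.findContours(k,0,1)[0],key=len)
        ys,xs=np.nonzero(k); print(n,q,round(m["score"],2),np.round(m["extent"]),k.sum(),end=' ')
        z={"lid_knob":.114,"pot_mouth":.104,"mat_top":.006,"valve":.108,"marker_tab":.1}[q]
        if q in("lid_knob","mat_top"):
            h=cv2.convexHull(c)[:,0]; W=np.array([atz(C[n],p,z)[:2] for p in h],np.float32)
            print("circ",cv2.minEnclosingCircle(W))
        else:
            W=np.array([atz(C[n],p,z)[:2] for p in zip(xs,ys)],np.float32); print("rect",cv2.minAreaRect(W))
# lever: dark pixels near lever in top
for n in S:
    P=S[n]["pixels"].astype(int); g=P.max(2)
    m=(g<60).astype(np.uint8); N,L,st,ce=cv2.connectedComponentsWithStats(m)
    for i in range(1,N):
        if st[i,4]>60:
            W=np.array([atz(C[n],p,.108)[:2] for p in np.argwhere(L==i)[:,::-1]],np.float32)
            r=cv2.minAreaRect(W); 
            if np.linalg.norm(W.mean(0)-[.55,.13])<.12: print(n,"dark",st[i],W.mean(0),r)
s=S["top"]["pixels"]; a=cv2.resize(s[190:330,70:310],None,fx=3.3,fy=3.3,interpolation=cv2.INTER_CUBIC)
cv2.imwrite("pics/crop1.png",a[:,:,::-1])
E
```

```text
[('grip_point_offset', 0.0188)]
scene lid_knob 0.92 [210. 205. 312. 292.] 7324 circ ((0.5723416209220886, -0.08833688497543335), 0.10702361911535263)
scene lid_knob 0.69 [450. 181. 479. 219.] 589 circ ((0.506362795829773, 0.350841224193573), 0.04455355554819107)
scene pot_mouth 0.93 [223. 220. 385. 319.] 6270 rect ((0.6195988655090332, 0.003634333610534668), (0.1839427649974823, 0.34807348251342773), 1.1127965450286865)
scene mat_top 0.77 [ 76. 214. 181. 312.] 7920 circ ((0.51158607006073, -0.39496514201164246), 0.12167558819055557)
scene mat_top 0.27 [300. 310. 364. 389.] 1919 circ ((0.7504680156707764, 0.02661537565290928), 0.08966092020273209)
scene valve 0.68 [336. 217. 390. 247.] 495 rect ((0.5540748834609985, 0.12193506956100464), (0.0238193366676569, 0.12004553526639938), 21.632389068603516)
scene marker_tab 0.65 [330. 204. 380. 258.] 167 rect ((0.540570855140686, 0.11929816752672195), (0.02635868638753891, 0.1553085744380951), 45.78034210205078)
top lid_knob 0.84 [326. 187. 420. 272.] 6399 circ ((0.5679715275764465, -0.09289785474538803), 0.1060817539691925)
top pot_mouth 0.68 [256. 193. 399. 277.] 4371 rect ((0.5482269525527954, 0.006679892539978027), (0.18509432673454285, 0.33187851309776306), 0.9252715110778809)
top marker_tab 0.51 [254. 229. 305. 264.] 237 rect ((0.5174579620361328, 0.11386945843696594), (0.016223512589931488, 0.12891912460327148), 41.16342544555664)
scene dark [350 218  37  22 308] [0.5481 0.1385] ((0.5486564040184021, 0.13880935311317444), (0.020802369341254234, 0.08094281703233719), 21.518342971801758)
top dark [254 225  33  16 168] [0.5415 0.1337] ((0.5407699346542358, 0.13429859280586243), (0.015201184898614883, 0.07696191966533661), 20.99186897277832)
```

View pics/crop1.png

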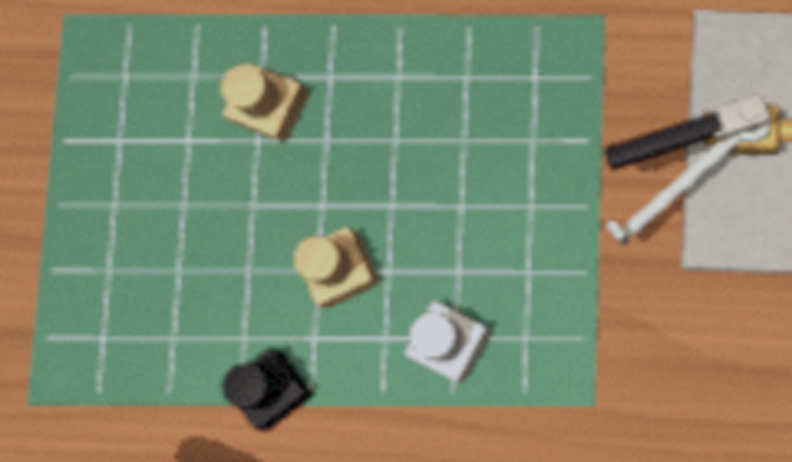

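The crop confirms two pale wooden finials at full-frame (149,219) and (171,271); the white and black ones are decoys. The lever stands about 70° open, and the tab is at about 134° in world bearing. I move above the lever grip.

Call:
apply_moves:
  commands:
    - [0, 0, -0.06, 0.025, -0.025, 0, 100]
    - [0, 0, -0.12, 0.05, -0.05, 0, 100]
    - [0, 0, -0.18, 0.075, -0.075, 0, 100]
    - [0, 0, -0.24, 0.1, -0.1, 0, 100]
    - [0, 0, -0.3, 0.126, -0.126, 0, 100]

```text
time: 2.2
tool_pos: [0.2892, 0.3985, 0.2056]
ee_rot: [3.141, 0.0, 2.54]
wrist_force: [0.5, -0.6, 0.1]
width: 0.0933
finger_force: 0.0
```

Call:
apply_moves:
  commands:
    - [0, 0, -0.06, 0.025, -0.025, 0, 100]
    - [0, 0, -0.12, 0.05, -0.05, 0, 100]
    - [0, 0, -0.18, 0.075, -0.075, 0, 100]
    - [0, 0, -0.24, 0.1, -0.1, 0, 100]
    - [0, 0, -0.3, 0.126, -0.126, 0, 100]

```text
time: 2.7
tool_pos: [0.4153, 0.2724, 0.2057]
ee_rot: [3.141, -0.0, 2.24]
wrist_force: [0.7, 0.5, 0.4]
width: 0.0941
finger_force: 0.0
```

Call:
apply_moves:
  commands:
    - [0, 0, -0.06, 0.025, -0.025, 0, 100]
    - [0, 0, -0.12, 0.05, -0.05, 0, 100]
    - [0, 0, -0.18, 0.075, -0.075, 0, 100]
    - [0, 0, -0.24, 0.1, -0.1, 0, 80]
    - [0, 0, -0.3, 0.126, -0.126, 0, 70]

```text
time: 3.2
tool_pos: [0.5413, 0.1464, 0.2056]
ee_rot: [3.141, -0.0, 1.939]
wrist_force: [1.0, 0.5, -0.1]
width: 0.0812
finger_force: 0.0
```

```bash
cat > w.py <<'E'
from h import *
import sys
np.set_printoptions(precision=4,suppress=True)
def look(qs,n=None,cams=("wrist",)):
    for cm in cams:
        s=snapshot(cm); c=cam(s)
        if n: save(s,cm+n+".png")
        for q,z in qs:
            for r in place_of(cm,q)[:4]: print(cm,q,round(r["score"],2),np.round(r["pixel"]),"z",z,atz(c,r["pixel"],z)[:2])
    o=get_obs(); print({k:np.round(o[k],4) for k in("time","tool_pos","ee_rot","width","finger_force","wrist_force")})
    return c
E
python3 - <<'E'
from w import *
look([("lever_grip",.1),("valve_axis",.1),("marker_tab",.101),("lid_knob",.137),("finial1_mid",.036)],"1")
look([("finial1_mid",.036)],None,("top","scene"))
E
```

```text
wrist lever_grip 0.94 [315. 235.] z 0.1 [0.5354 0.1475]
wrist valve_axis 0.72 [318. 318.] z 0.1 [0.5666 0.074 ]
wrist marker_tab 0.78 [254. 195.] z 0.101 [0.4757 0.1615]
wrist finial1_mid 0.94 [231.  17.] z 0.036 [0.3999 0.2915]
wrist finial1_mid 0.32 [320. 315.] z 0.036 [0.5795 0.0439]
{'time': np.float64(3.5), 'tool_pos': array([0.5398, 0.1482, 0.2056]), 'ee_rot': array([-3.1415, -0.0006,  1.943 ]), 'width': np.float64(0.066), 'finger_force': np.float64(0.0), 'wrist_force': array([ 0.1335, -0.571 ,  0.3788])}
top finial1_mid 0.58 [151. 307.] z 0.036 [0.3616 0.4133]
top finial1_mid 0.57 [170. 270.] z 0.036 [0.4502 0.3777]
top finial1_mid 0.47 [206. 293.] z 0.036 [0.4014 0.2844]
scene finial1_mid 0.94 [464. 197.] z 0.036 [0.4458 0.3821]
scene finial1_mid 0.76 [424. 186.] z 0.036 [0.4046 0.2971]
scene finial1_mid 0.74 [469. 165.] z 0.036 [0.3558 0.4167]
scene finial1_mid 0.63 [339. 240.] z 0.036 [0.5299 0.0808]
{'time': np.float64(3.7), 'tool_pos': array([0.5398, 0.1485, 0.2058]), 'ee_rot': array([ 3.141 , -0.    ,  1.9436]), 'width': np.float64(0.0661), 'finger_force': np.float64(0.0), 'wrist_force': array([ 0.3754, -0.7761, -0.5361])}
```

View pics/wrist1.png

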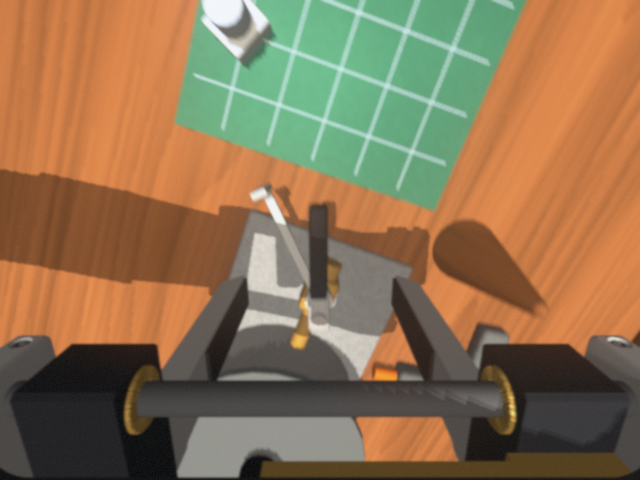

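The picture shows the lever centred between the fingers at (318,250) and aligned with the tool. The tab is at (260,194). I descend, grip the lever and turn it shut.

Call:
apply_moves:
  commands:
    - [0, 0, 0, 0, 0, -0.04, 70]
    - [0, 0, 0, 0, 0, -0.08, 70]
    - [0, 0, 0, 0, 0, -0.11, 70]
    - [0, 0, 0, 0, 0, -0.12, 70]
    - [0, 0, 0, 0, 0, -0.12, 0]

```text
time: 4.2
tool_pos: [0.5391, 0.1477, 0.0841]
ee_rot: [-3.138, -0.001, 1.943]
wrist_force: [-0.2, 0.5, -0.1]
width: 0.0608
finger_force: 0.0
```

Call:
apply_moves:
  commands:
    - [0, 0, 0, 0, 0, 0, 0]
    - [0, 0, 0, 0, 0, 0, 0]
    - [0, 0, 0, 0, 0, 0, 0]
    - [0, 0, 0, 0, 0, 0, 0]
    - [0, 0, 0, 0, 0, 0, 0]

```text
time: 4.7
tool_pos: [0.5408, 0.1475, 0.0862]
ee_rot: [3.14, 0.0, 1.942]
wrist_force: [0.0, 0.4, -0.6]
width: 0.0212
finger_force: 0.0
```

Call:
apply_moves:
  commands:
    - [0, 0, 0.126, -0.009, -0.004, 0, 0]
    - [0, 0, 0.251, -0.017, -0.009, 0, 0]
    - [0, 0, 0.377, -0.025, -0.015, 0, 0]
    - [0, 0, 0.503, -0.032, -0.022, 0, 0]
    - [0, 0, 0.628, -0.0375, -0.029, 0, 0]

```text
time: 5.2
tool_pos: [0.504, 0.1184, 0.086]
ee_rot: [3.139, 0.003, 2.575]
wrist_force: [3.7, -0.1, -1.6]
width: 0.0157
finger_force: 29.8
```

Call:
apply_moves:
  commands:
    - [0, 0, 0.126, -0.005, -0.0084, 0, 0]
    - [0, 0, 0.251, -0.009, -0.0173, 0, 0]
    - [0, 0, 0.377, -0.0114, -0.0266, 0, 0]
    - [0, 0, 0.503, -0.013, -0.036, 0, 0]
    - [0, 0, 0.62, -0.0132, -0.045, 0, 0]

```text
time: 5.7
tool_pos: [0.4916, 0.0753, 0.0861]
ee_rot: [3.136, 0.005, -3.088]
wrist_force: [5.0, 22.6, -3.4]
width: 0.0155
finger_force: 29.9
```

Call:
apply_moves:
  commands:
    - [0, 0, 0, 0, 0, 0, 0]
    - [0, 0, 0, 0, 0, 0, 0]
    - [0, 0, 0, 0, 0, 0, 0]
    - [0, 0, 0, 0, 0, 0, 0]
    - [0, 0, 0, 0, 0, 0, 0]

```text
time: 6.2
tool_pos: [0.4916, 0.0757, 0.086]
ee_rot: [3.137, 0.005, -3.094]
wrist_force: [4.0, 5.3, -2.1]
width: 0.0158
finger_force: 29.8
```

Call:
apply_moves:
  commands:
    - [0, 0, 0, 0, -0.002, 0, 0]
    - [0, 0, 0, 0, -0.004, 0, 0]
    - [0, 0, 0, 0, -0.004, 0, 0]
    - [0, 0, 0, 0, -0.004, 0, 0]
    - [0, 0, 0, 0, -0.004, 0, 0]

```text
time: 6.7
tool_pos: [0.4916, 0.0756, 0.0861]
ee_rot: [3.129, 0.006, -3.092]
wrist_force: [4.5, 14.3, -2.7]
width: 0.0156
finger_force: 29.8
```

The lever stays put under 14 N, so it is at its stop and the valve is shut. I relax, release, rise and go over to the knob.

Call:
apply_moves:
  commands:
    - [0, 0, 0, 0, 0.005, 0, 0]
    - [0, 0, 0, 0, 0.005, 0, 40]
    - [0, 0, 0, 0, 0.005, 0, 60]
    - [0, 0, 0, 0, 0.005, 0, 60]
    - [0, 0, 0, 0, 0.005, 0, 60]

```text
time: 7.2
tool_pos: [0.4895, 0.0741, 0.0854]
ee_rot: [-3.142, -0.001, -3.094]
wrist_force: [0.0, 0.3, 0.8]
width: 0.0446
finger_force: 0.0
```

Call:
apply_moves:
  commands:
    - [0, 0, 0, 0, 0, 0.025, 80]
    - [0, 0, 0, 0, 0, 0.05, 80]
    - [0, 0, 0, 0, 0, 0.08, 80]
    - [0, 0, 0, 0, 0, 0.11, 80]
    - [0, 0, 0, 0, 0, 0.13, 80]

```text
time: 7.7
tool_pos: [0.4903, 0.0742, 0.2181]
ee_rot: [3.142, 0.003, -3.094]
wrist_force: [0.0, 0.6, 0.3]
width: 0.0749
finger_force: 0.0
```

Call:
apply_moves:
  commands:
    - [0, 0, -0.12, 0.008, -0.017, 0, 90]
    - [0, 0, -0.24, 0.015, -0.034, 0, 90]
    - [0, 0, -0.36, 0.023, -0.05, 0, 90]
    - [0, 0, -0.48, 0.031, -0.067, 0, 90]
    - [0, 0, -0.6, 0.038, -0.084, 0, 90]

```text
time: 8.2
tool_pos: [0.5278, -0.0104, 0.2154]
ee_rot: [-3.142, -0.0, 2.585]
wrist_force: [0.2, -0.3, 0.6]
width: 0.0847
finger_force: 0.0
```

Call:
apply_moves:
  commands:
    - [0, 0, -0.12, 0.008, -0.017, 0, 90]
    - [0, 0, -0.24, 0.015, -0.034, 0, 90]
    - [0, 0, -0.36, 0.023, -0.05, 0, 90]
    - [0, 0, -0.48, 0.031, -0.067, 0, 90]
    - [0, 0, -0.6, 0.039, -0.084, 0, 90]

```text
time: 8.7
tool_pos: [0.5667, -0.0945, 0.2154]
ee_rot: [-3.141, -0.0, 1.984]
wrist_force: [-0.5, 0.8, 0.3]
width: 0.0847
finger_force: 0.0
```

```bash
python3 - <<'E'
from w import *
look([("lid_knob",.137),("valve_axis",.1),("lever_grip",.1),("marker_tab",.101)],"2")
look([("lid_knob",.137),("lever_grip",.1),("valve_axis",.1),("mat_top",.006)],None,("top",))
E
```

```text
wrist lid_knob 0.97 [326. 242.] z 0.137 [ 0.5678 -0.0882]
wrist valve_axis 0.98 [412.  38.] z 0.1 [0.5669 0.0764]
{'time': np.float64(8.95), 'tool_pos': array([ 0.5663, -0.093 ,  0.2154]), 'ee_rot': array([-3.1414, -0.0008,  1.9919]), 'width': np.float64(0.0849), 'finger_force': np.float64(0.0), 'wrist_force': array([-0.5176, -0.2454, -0.0896])}
top lid_knob 0.91 [371. 226.] z 0.137 [ 0.5621 -0.0931]
top lever_grip 0.73 [294. 254.] z 0.1 [0.4965 0.0776]
top lever_grip 0.52 [369. 227.] z 0.1 [ 0.5674 -0.0921]
top valve_axis 0.88 [297. 225.] z 0.1 [0.5643 0.0746]
top mat_top 0.88 [490. 260.] z 0.006 [ 0.5205 -0.4015]
{'time': np.float64(9.2), 'tool_pos': array([ 0.5666, -0.0928,  0.2158]), 'ee_rot': array([3.1412, 0.0001, 1.9913]), 'width': np.float64(0.0847), 'finger_force': np.float64(0.0), 'wrist_force': array([-0.2267,  1.0115, -0.874 ])}
```

View pics/wrist2.png

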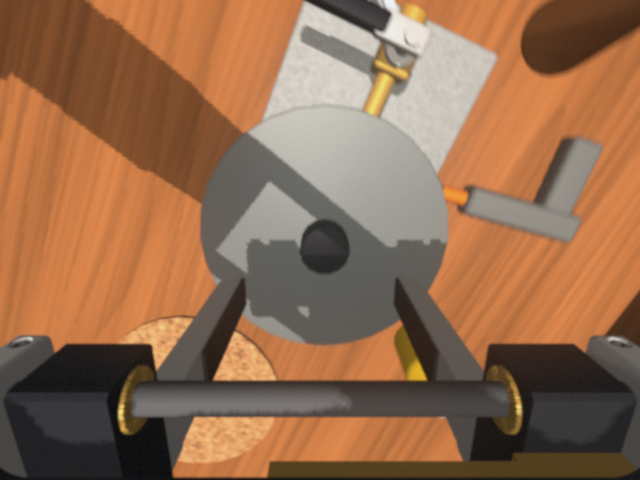

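The knob is centred between the fingers at (325,243). I descend and grip it.

Call:
apply_moves:
  commands:
    - [0, 0, 0, 0.001, 0.002, -0.04, 90]
    - [0, 0, 0, 0.001, 0.002, -0.07, 90]
    - [0, 0, 0, 0.001, 0.002, -0.09, 90]
    - [0, 0, 0, 0.001, 0.002, -0.095, 90]
    - [0, 0, 0, 0.001, 0.002, -0.095, 0]

```text
time: 9.7
tool_pos: [0.5673, -0.0911, 0.1199]
ee_rot: [-3.14, -0.001, 1.99]
wrist_force: [-0.0, -0.6, 0.9]
width: 0.0797
finger_force: 0.0
```

Call:
apply_moves:
  commands:
    - [0, 0, 0, 0, 0, 0, 0]
    - [0, 0, 0, 0, 0, 0, 0]
    - [0, 0, 0, 0, 0, 0, 0]
    - [0, 0, 0, 0, 0, 0, 0]
    - [0, 0, 0, 0, 0, 0, 0]

```text
time: 10.2
tool_pos: [0.568, -0.0916, 0.121]
ee_rot: [3.141, 0.001, 1.99]
wrist_force: [1.0, 0.7, 0.4]
width: 0.0399
finger_force: 3.1
```

Call:
apply_moves:
  commands:
    - [0, 0, 0, 0, 0, 0.002, 0]
    - [0, 0, 0, 0, 0, 0.005, 0]
    - [0, 0, 0, 0, 0, 0.01, 0]
    - [0, 0, 0, 0, 0, 0.02, 0]
    - [0, 0, 0, 0, 0, 0.03, 0]

```text
time: 10.7
tool_pos: [0.5676, -0.0915, 0.151]
ee_rot: [-3.141, -0.0, 1.99]
wrist_force: [1.5, 0.5, -5.1]
width: 0.0373
finger_force: 30.0
```

Call:
apply_moves:
  commands:
    - [0, 0, 0, -0.005, -0.028, 0.01, 0]
    - [0, 0, 0, -0.011, -0.06, 0.01, 0]
    - [0, 0, 0, -0.017, -0.092, 0.01, 0]
    - [0, 0, 0, -0.022, -0.124, 0.01, 0]
    - [0, 0, 0, -0.0275, -0.152, 0.01, 0]

```text
time: 11.2
tool_pos: [0.5402, -0.2453, 0.1617]
ee_rot: [3.141, 0.002, 1.989]
wrist_force: [-0.5, -0.0, -5.7]
width: 0.0379
finger_force: 30.0
```

Call:
apply_moves:
  commands:
    - [0, 0, 0, -0.005, -0.03, 0, 0]
    - [0, 0, 0, -0.011, -0.06, 0, 0]
    - [0, 0, 0, -0.017, -0.092, 0, 0]
    - [0, 0, 0, -0.022, -0.124, 0, 0]
    - [0, 0, 0, -0.0275, -0.152, 0, 0]

```text
time: 11.7
tool_pos: [0.5125, -0.3974, 0.1615]
ee_rot: [3.141, 0.001, 1.989]
wrist_force: [1.0, 0.4, -4.6]
width: 0.0377
finger_force: 30.0
```

Call:
apply_moves:
  commands:
    - [0, 0, 0, 0, 0, -0.02, 0]
    - [0, 0, 0, 0, 0, -0.045, 0]
    - [0, 0, 0, 0, 0, -0.07, 0]
    - [0, 0, 0, 0, 0, -0.095, 0]
    - [0, 0, 0, 0, 0, -0.115, 0]

```text
time: 12.2
tool_pos: [0.5126, -0.3954, 0.0446]
ee_rot: [-3.141, -0.001, 1.99]
wrist_force: [0.2, 0.3, -5.2]
width: 0.0377
finger_force: 30.0
```

Call:
apply_moves:
  commands:
    - [0, 0, 0, 0, 0, -0.005, 0]
    - [0, 0, 0, 0, 0, -0.009, 0]
    - [0, 0, 0, 0, 0, -0.012, 0]
    - [0, 0, 0, 0, 0, -0.015, 0]
    - [0, 0, 0, 0, 0, -0.016, 0]

```text
time: 12.7
tool_pos: [0.5132, -0.3959, 0.0304]
ee_rot: [3.141, 0.001, 1.99]
wrist_force: [-0.9, 0.0, -5.2]
width: 0.0375
finger_force: 30.0
```

Call:
apply_moves:
  commands:
    - [0, 0, 0, 0, 0, -0.001, 0]
    - [0, 0, 0, 0, 0, -0.002, 0]
    - [0, 0, 0, 0, 0, -0.002, 20]
    - [0, 0, 0, 0, 0, -0.002, 60]
    - [0, 0, 0, 0, 0, -0.002, 90]

```text
time: 13.2
tool_pos: [0.5136, -0.3962, 0.0286]
ee_rot: [3.14, 0.003, 1.99]
wrist_force: [0.7, 0.2, -0.2]
width: 0.0502
finger_force: 0.0
```

Call:
apply_moves:
  commands:
    - [0, 0, 0, 0, 0, 0, 90]
    - [0, 0, 0, 0, 0, 0.002, 90]
    - [0, 0, 0, 0, 0, 0.03, 90]
    - [0, 0, 0, 0, 0, 0.07, 90]
    - [0, 0, 0, 0, 0, 0.11, 90]

```text
time: 13.7
tool_pos: [0.5124, -0.3952, 0.138]
ee_rot: [-3.141, -0.002, 1.99]
wrist_force: [0.4, 0.1, 0.7]
width: 0.0844
finger_force: 0.0
```

```bash
python3 - <<'E'
from w import *
look([("lid_knob",.045)],None,("wrist",))
look([("lid_knob",.045)],"3",("scene",))
c=look([("finial1_mid",.036),("pot_mouth",.104)],None,("top",))
print(atz(c,(150,219),.036),atz(c,(171,271),.036))
E
```

```text
wrist lid_knob 0.61 [323. 241.] z 0.045 [ 0.5128 -0.3926]
{'time': np.float64(13.8), 'tool_pos': array([ 0.5158, -0.3983,  0.1462]), 'ee_rot': array([3.1356, 0.0136, 1.9898]), 'width': np.float64(0.0843), 'finger_force': np.float64(0.0), 'wrist_force': array([-0.2183, -0.5399,  1.1416])}
scene lid_knob 0.55 [125. 250.] z 0.045 [ 0.5103 -0.3885]
scene lid_knob 0.3 [396. 308.] z 0.045 [0.7065 0.1755]
{'time': np.float64(13.9), 'tool_pos': array([ 0.5134, -0.3961,  0.1393]), 'ee_rot': array([3.1401, 0.0034, 1.9898]), 'width': np.float64(0.0844), 'finger_force': np.float64(0.0), 'wrist_force': array([ 0.9341, -0.2888, -1.0589])}
top finial1_mid 0.92 [204. 292.] z 0.036 [0.4041 0.2904]
top finial1_mid 0.88 [170. 270.] z 0.036 [0.4505 0.3777]
top finial1_mid 0.7 [146. 306.] z 0.036 [0.3637 0.4262]
{'time': np.float64(14.05), 'tool_pos': array([ 0.5119, -0.3947,  0.1351]), 'ee_rot': array([-3.1401, -0.0038,  1.9898]), 'width': np.float64(0.085), 'finger_force': np.float64(0.0), 'wrist_force': array([-0.1442, -0.1214,  0.1747])}
[0.5745 0.4399 0.036 ] [0.4492 0.3746 0.036 ]
```

View pics/scene3.png

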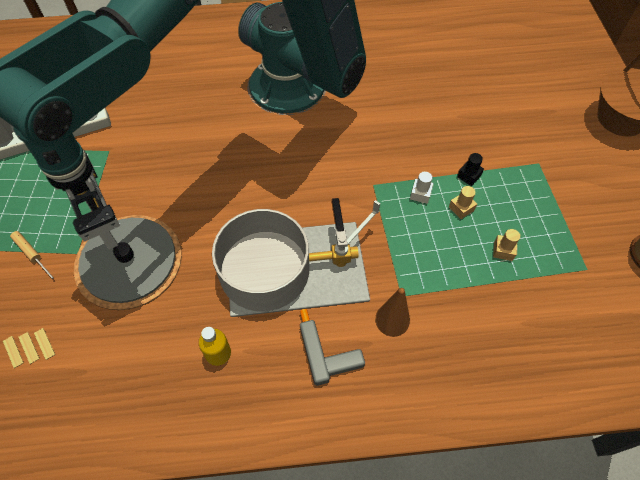

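The lid lies flat on the mat (knob 124,253). The pot is open and empty, the valve is shut, and only two wooden finials show, at (463,200) and (507,245). I move above them.

Call:
apply_moves:
  commands:
    - [0, 0, 0, 0, 0.02, 0.035, 90]
    - [0, 0, 0, 0, 0.06, 0.07, 90]
    - [0, 0, 0, 0, 0.1, 0.09, 90]
    - [0, 0, 0, 0, 0.145, 0.1, 90]
    - [0, 0, 0, 0, 0.19, 0.11, 90]

```text
time: 14.55
tool_pos: [0.5122, -0.2039, 0.2464]
ee_rot: [-3.14, -0.002, 1.989]
wrist_force: [-0.2, 0.6, 0.5]
width: 0.0847
finger_force: 0.0
```

Call:
apply_moves:
  commands:
    - [0, 0, 0, 0, 0.04, 0, 90]
    - [0, 0, 0, 0, 0.08, 0, 90]
    - [0, 0, 0, 0, 0.12, 0, 90]
    - [0, 0, 0, 0, 0.16, 0, 90]
    - [0, 0, 0, 0, 0.2, 0, 90]

```text
time: 15.05
tool_pos: [0.5118, -0.0038, 0.2454]
ee_rot: [-3.139, -0.002, 1.99]
wrist_force: [1.0, -0.4, -0.4]
width: 0.0847
finger_force: 0.0
```

Call:
apply_moves:
  commands:
    - [0, 0, 0, -0.002, 0.04, 0, 90]
    - [0, 0, 0, -0.005, 0.08, 0, 90]
    - [0, 0, 0, -0.009, 0.12, 0, 90]
    - [0, 0, 0, -0.012, 0.16, 0, 90]
    - [0, 0, 0, -0.015, 0.2, 0, 90]

```text
time: 15.55
tool_pos: [0.4967, 0.1959, 0.2454]
ee_rot: [-3.138, -0.0, 1.99]
wrist_force: [-0.1, -0.0, 0.3]
width: 0.0845
finger_force: 0.0
```

Call:
apply_moves:
  commands:
    - [0, 0, 0, -0.003, 0.04, 0, 90]
    - [0, 0, 0, -0.008, 0.08, 0, 90]
    - [0, 0, 0, -0.01, 0.12, 0, 90]
    - [0, 0, 0, -0.012, 0.16, 0, 90]
    - [0, 0, 0, -0.012, 0.18, 0, 90]

```text
time: 16.05
tool_pos: [0.4842, 0.3772, 0.2445]
ee_rot: [-3.137, -0.0, 1.993]
wrist_force: [-0.0, -0.3, -0.3]
width: 0.0844
finger_force: 0.0
```

```bash
cat > f.py <<'E'
from w import *
def fin():
    s=snapshot("wrist"); c=cam(s); save(s,"wf.png")
    for m in masks_of("wrist","finial1_mid"):
        k=m["mask"].astype(np.uint8); px=s["pixels"][m["mask"]].mean(0)
        print(round(m["score"],2),np.round(m["extent"]),k.sum(),"rgb",np.round(px))
    print([(np.round(r["pixel"]),round(r["score"],2),atz(c,r["pixel"],.036)[:2]) for r in place_of("wrist","finial1_mid")])
    o=get_obs(); print({k:np.round(o[k],4) for k in("time","tool_pos","ee_rot")}); return s,c
E
python3 - <<'E'
from f import *
fin()
E
```

```text
0.93 [206. 102. 263. 154.] 1972 rgb [77. 71. 60.]
0.78 [203. 218. 259. 272.] 1778 rgb [176. 176. 171.]
0.66 [274. 176. 316. 222.] 1483 rgb [211. 196. 127.]
[(array([233., 128.]), 0.9, array([0.3592, 0.4236])), (array([226., 249.]), 0.82, array([0.3989, 0.2909])), (array([297., 200.]), 0.55, array([0.4526, 0.3803]))]
{'time': np.float64(16.2), 'tool_pos': array([0.4849, 0.3749, 0.2449]), 'ee_rot': array([-3.1372,  0.0011,  1.9918])}
```

View pics/wf.png

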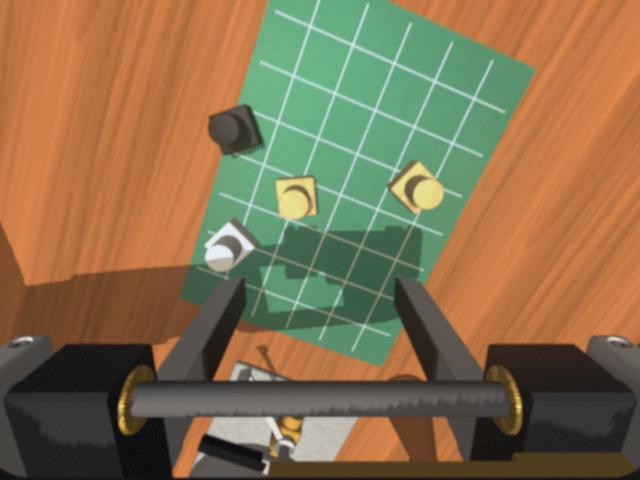

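The pictures agree: wooden finials at (297,198) and (417,187), black at (235,130) and white at (228,245) to be left. I go over the nearer wooden one at about (0.450, 0.379) and take a close look.

Call:
apply_moves:
  commands:
    - [0, 0, 0, -0.015, 0.002, -0.03, 80]
    - [0, 0, 0, -0.03, 0.004, -0.06, 80]
    - [0, 0, 0, -0.035, 0.004, -0.09, 80]
    - [0, 0, 0, -0.035, 0.004, -0.105, 80]
    - [0, 0, 0, -0.035, 0.004, -0.105, 80]

```text
time: 16.7
tool_pos: [0.4497, 0.3763, 0.1393]
ee_rot: [-3.136, 0.002, 1.988]
wrist_force: [0.0, -1.5, -0.1]
width: 0.0751
finger_force: 0.0
```

```bash
python3 - <<'E'
from f import *
s,c=fin()
o=get_obs(); g=o["tool_pos"]
print("axis px at z.072,.0", proj(c,[g[0],g[1],.072]),proj(c,[g[0],g[1],.03]))
hs=cv2.cvtColor(s["pixels"],cv2.COLOR_RGB2HSV); m=cv2.inRange(hs,(18,50,110),(32,160,255)); N,L,st,ce=cv2.connectedComponentsWithStats(m)
print([(st[i].tolist(),ce[i].round()) for i in range(1,N) if st[i,4]>200])
E
```

```text
0.76 [202. 258. 273. 316.] 1415 rgb [142. 139. 126.]
0.66 [206. 110. 280. 178.] 3575 rgb [76. 71. 60.]
0.61 [299. 201. 351. 269.] 3039 rgb [192. 173. 113.]
[(array([322., 236.]), 0.93, array([0.449, 0.379])), (array([233., 298.]), 0.9, array([0.3991, 0.2926])), (array([240., 143.]), 0.71, array([0.3583, 0.4224]))]
{'time': np.float64(16.85), 'tool_pos': array([0.4521, 0.3785, 0.1443]), 'ee_rot': array([ 3.1386, -0.0003,  1.9887])}
axis px at z.072,.0 [325.9107 251.6284] [325.3728 236.0766]
[([443, 183, 90, 72, 3622], array([490., 221.])), ([297, 203, 54, 66, 2626], array([324., 231.])), ([486, 374, 14, 54, 232], array([495., 400.]))]
```

View pics/wf.png

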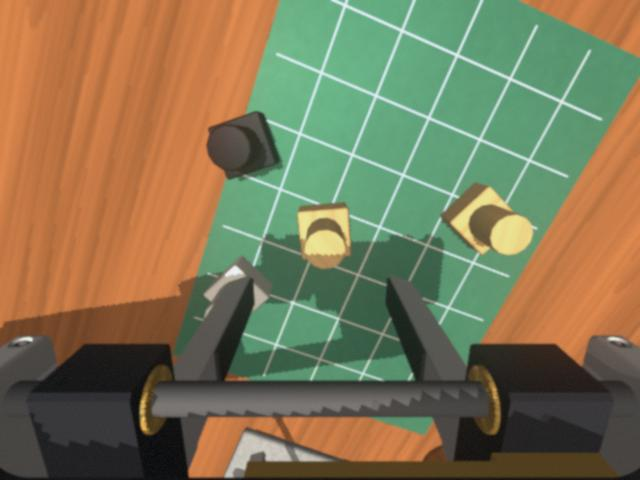

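The finial is centred at (324,236). I descend and grip its neck.

Call:
apply_moves:
  commands:
    - [0, 0, 0, -0.001, 0.001, -0.03, 70]
    - [0, 0, 0, -0.001, 0.001, -0.06, 70]
    - [0, 0, 0, -0.001, 0.001, -0.09, 70]
    - [0, 0, 0, -0.001, 0.001, -0.102, 70]
    - [0, 0, 0, -0.001, 0.001, -0.102, 0]

```text
time: 17.35
tool_pos: [0.4496, 0.379, 0.0397]
ee_rot: [-3.14, 0.0, 1.989]
wrist_force: [0.4, -1.0, 0.5]
width: 0.0606
finger_force: 0.0
```

Call:
apply_moves:
  commands:
    - [0, 0, 0, 0, 0, 0, 0]
    - [0, 0, 0, 0, 0, 0, 0]
    - [0, 0, 0, 0, 0, 0, 0]
    - [0, 0, 0, 0, 0, 0, 0]
    - [0, 0, 0, 0, 0, 0, 0]

```text
time: 17.85
tool_pos: [0.4505, 0.3801, 0.042]
ee_rot: [3.139, -0.0, 1.99]
wrist_force: [0.1, 0.0, 4.1]
width: 0.0316
finger_force: 30.0
```

Call:
apply_moves:
  commands:
    - [0, 0, 0, 0, 0, 0.02, 0]
    - [0, 0, 0, 0, 0, 0.05, 0]
    - [0, 0, 0, 0, 0, 0.09, 0]
    - [0, 0, 0, 0, 0, 0.13, 0]
    - [0, 0, 0, 0, 0, 0.16, 0]

```text
time: 18.35
tool_pos: [0.45, 0.3797, 0.2033]
ee_rot: [3.139, -0.001, 1.99]
wrist_force: [-0.1, 0.2, -0.4]
width: 0.032
finger_force: 3.0
```

The finger force fell to 3 N, so the grip may have slackened. I hold and check.

Call:
apply_moves:
  commands:
    - [0, 0, 0, 0, 0, 0, 0]
    - [0, 0, 0, 0, 0, 0, 0]
    - [0, 0, 0, 0, 0, 0, 0]
    - [0, 0, 0, 0, 0, 0, 0]
    - [0, 0, 0, 0, 0, 0, 0]

```text
time: 18.85
tool_pos: [0.4491, 0.379, 0.1984]
ee_rot: [-3.138, 0.001, 1.99]
wrist_force: [0.1, -0.3, -0.9]
width: 0.0317
finger_force: 30.0
```

```bash
python3 - <<'E'
from f import *
s,c=fin()
E
```

```text
0.93 [282. 235. 357. 348.] 6799 rgb [158. 129.  84.]
0.92 [227. 119. 284. 173.] 2285 rgb [79. 74. 64.]
0.91 [222. 243. 279. 305.] 2256 rgb [162. 158. 147.]
0.24 [423. 182. 492. 239.] 2661 rgb [186. 170. 112.]
[(array([253., 145.]), 0.81, array([0.3577, 0.4221])), (array([246., 277.]), 0.74, array([0.3997, 0.2906])), (array([319., 287.]), 0.65, array([0.476 , 0.3128]))]
{'time': np.float64(19.0), 'tool_pos': array([0.4495, 0.3793, 0.1997]), 'ee_rot': array([-3.1403,  0.0002,  1.9898])}
```

View pics/wf.png

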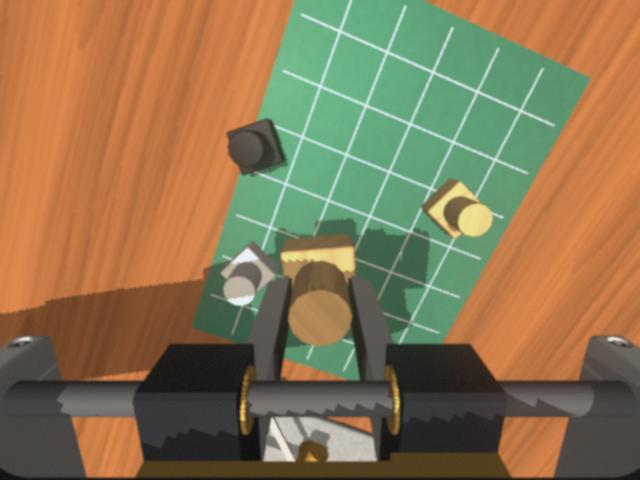

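The finial is still held upright and the grip is back at 30 N; the other wooden one is unchanged at (458,210). I carry it over the pot.

Call:
apply_moves:
  commands:
    - [0, 0, 0, 0.008, -0.03, 0, 0]
    - [0, 0, 0, 0.017, -0.065, 0, 0]
    - [0, 0, 0, 0.026, -0.1, 0, 0]
    - [0, 0, 0, 0.035, -0.135, 0, 0]
    - [0, 0, 0, 0.045, -0.17, 0, 0]

```text
time: 19.5
tool_pos: [0.4948, 0.2082, 0.2005]
ee_rot: [3.141, 0.0, 1.99]
wrist_force: [0.6, -0.1, -1.2]
width: 0.0316
finger_force: 30.0
```

Call:
apply_moves:
  commands:
    - [0, 0, 0, 0.009, -0.034, 0, 0]
    - [0, 0, 0, 0.018, -0.068, 0, 0]
    - [0, 0, 0, 0.027, -0.102, 0, 0]
    - [0, 0, 0, 0.036, -0.136, 0, 0]
    - [0, 0, 0, 0.045, -0.17, 0, 0]

```text
time: 20.0
tool_pos: [0.5399, 0.0381, 0.2006]
ee_rot: [3.141, 0.0, 1.99]
wrist_force: [-0.1, 0.3, -0.7]
width: 0.0314
finger_force: 30.0
```

Call:
apply_moves:
  commands:
    - [0, 0, 0, 0.009, -0.036, 0, 0]
    - [0, 0, 0, 0.018, -0.07, 0, 0]
    - [0, 0, 0, 0.028, -0.105, 0, 0]
    - [0, 0, 0, 0.038, -0.14, 0, 0]
    - [0, 0, 0, 0.045, -0.169, 0, 0]

```text
time: 20.5
tool_pos: [0.585, -0.1315, 0.2002]
ee_rot: [-3.142, 0.0, 1.989]
wrist_force: [0.1, 0.1, -0.5]
width: 0.0316
finger_force: 30.0
```

Call:
apply_moves:
  commands:
    - [0, 0, 0, 0, 0, -0.03, 0]
    - [0, 0, 0, 0, 0, -0.06, 0]
    - [0, 0, 0, 0, 0, -0.09, 0]
    - [0, 0, 0, 0, 0, -0.11, 0]
    - [0, 0, 0, 0, 0, -0.125, 0]

```text
time: 21.0
tool_pos: [0.5838, -0.1293, 0.0733]
ee_rot: [-3.14, -0.002, 1.99]
wrist_force: [0.3, 0.3, -0.6]
width: 0.0317
finger_force: 30.0
```

Call:
apply_moves:
  commands:
    - [0, 0, 0, 0, 0, -0.003, 0]
    - [0, 0, 0, 0, 0, -0.006, 0]
    - [0, 0, 0, 0, 0, -0.009, 0]
    - [0, 0, 0, 0, 0, -0.011, 0]
    - [0, 0, 0, 0, 0, -0.013, 0]

```text
time: 21.5
tool_pos: [0.5854, -0.1297, 0.0634]
ee_rot: [3.14, 0.001, 1.99]
wrist_force: [0.1, 0.5, -0.4]
width: 0.0318
finger_force: 30.0
```

Call:
apply_moves:
  commands:
    - [0, 0, 0, 0, 0, -0.001, 0]
    - [0, 0, 0, 0, 0, -0.003, 0]
    - [0, 0, 0, 0, 0, -0.005, 0]
    - [0, 0, 0, 0, 0, -0.006, 0]
    - [0, 0, 0, 0, 0, -0.006, 0]

```text
time: 22.0
tool_pos: [0.585, -0.1296, 0.058]
ee_rot: [3.141, 0.001, 1.99]
wrist_force: [-2.1, 1.2, 4.9]
width: 0.0313
finger_force: 30.0
```

Contact with the pot floor at 5 N. I release gently and rise.

Call:
apply_moves:
  commands:
    - [0, 0, 0, 0, 0, 0.001, 40]
    - [0, 0, 0, 0, 0, 0.001, 50]
    - [0, 0, 0, 0, 0, 0.001, 55]
    - [0, 0, 0, 0, 0, 0.001, 55]
    - [0, 0, 0, 0, 0, 0.001, 55]

```text
time: 22.5
tool_pos: [0.5846, -0.1295, 0.0572]
ee_rot: [-3.141, -0.0, 1.99]
wrist_force: [1.4, -0.5, 0.5]
width: 0.0515
finger_force: 0.0
```

Call:
apply_moves:
  commands:
    - [0, 0, 0, 0, 0, 0.02, 55]
    - [0, 0, 0, 0, 0, 0.05, 55]
    - [0, 0, 0, 0, 0, 0.09, 55]
    - [0, 0, 0, 0, 0, 0.13, 55]
    - [0, 0, 0, 0, 0, 0.17, 55]

```text
time: 23.0
tool_pos: [0.5845, -0.1294, 0.2289]
ee_rot: [-3.141, -0.0, 1.99]
wrist_force: [0.2, -0.4, 0.0]
width: 0.0518
finger_force: 0.0
```

```bash
python3 - <<'E'
from f import *
fin()
look([("finial1_mid",.036)],None,("top","scene"))
s=snapshot("top"); c=cam(s)
hs=cv2.cvtColor(s["pixels"],cv2.COLOR_RGB2HSV); m=cv2.inRange(hs,(18,50,110),(32,170,255)); N,L,st,ce=cv2.connectedComponentsWithStats(m)
print([(st[i].tolist(),atz(c,ce[i],.04)[:2]) for i in range(1,N) if st[i,4]>80])
E
```

```text
0.78 [300. 193. 341. 246.] 1876 rgb [200. 179. 124.]
[(array([321., 220.]), 0.73, array([ 0.5865, -0.1333]))]
{'time': np.float64(23.15), 'tool_pos': array([ 0.5865, -0.13  ,  0.2319]), 'ee_rot': array([3.1353, 0.0056, 1.9898])}
top finial1_mid 0.96 [207. 294.] z 0.036 [0.3974 0.2823]
top finial1_mid 0.78 [151. 307.] z 0.036 [0.362  0.4138]
top finial1_mid 0.63 [383. 227.] z 0.036 [ 0.584 -0.132]
scene finial1_mid 0.88 [472. 168.] z 0.036 [0.3639 0.4213]
scene finial1_mid 0.56 [246. 266.] z 0.036 [ 0.5718 -0.1266]
{'time': np.float64(23.35), 'tool_pos': array([ 0.5838, -0.1292,  0.225 ]), 'ee_rot': array([-3.1385, -0.0028,  1.9898]), 'width': np.float64(0.0516), 'finger_force': np.float64(0.0), 'wrist_force': array([ 0.0617, -0.2274, -0.3224])}
[([553, 183, 21, 27, 225], array([ 0.6826, -0.5724])), ([565, 182, 21, 27, 226], array([ 0.6877, -0.6026])), ([541, 185, 20, 26, 220], array([ 0.6772, -0.542 ])), ([137, 209, 24, 23, 290], array([0.5716, 0.4465])), ([375, 215, 17, 22, 233], array([ 0.5852, -0.1335])), ([282, 221, 11, 13, 83], array([0.5696, 0.1019])), ([302, 221, 25, 15, 171], array([0.5688, 0.0388])), ([574, 276, 30, 33, 242], array([ 0.4489, -0.6235]))]
```

View pics/wf.png

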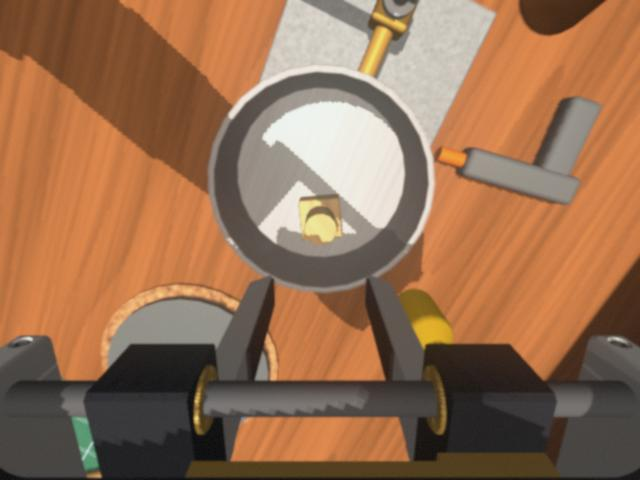

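The finial stands on the pot floor (321,218). The remaining wooden finial is at about (0.57, 0.44), and I go above it.

Call:
apply_moves:
  commands:
    - [0, 0, 0, -0.001, 0.036, 0, 70]
    - [0, 0, 0, -0.002, 0.074, 0, 75]
    - [0, 0, 0, -0.003, 0.112, 0, 75]
    - [0, 0, 0, -0.004, 0.15, 0, 75]
    - [0, 0, 0, -0.005, 0.19, 0, 75]

```text
time: 23.9
tool_pos: [0.5789, 0.0617, 0.2256]
ee_rot: [-3.139, -0.001, 1.989]
wrist_force: [0.4, 0.9, 0.2]
width: 0.0705
finger_force: 0.0
```

Call:
apply_moves:
  commands:
    - [0, 0, 0, -0.001, 0.038, 0, 75]
    - [0, 0, 0, -0.002, 0.076, 0, 75]
    - [0, 0, 0, -0.003, 0.114, 0, 75]
    - [0, 0, 0, -0.004, 0.152, 0, 75]
    - [0, 0, 0, -0.005, 0.19, 0, 75]

```text
time: 24.4
tool_pos: [0.5739, 0.2518, 0.2255]
ee_rot: [-3.138, -0.0, 1.99]
wrist_force: [-0.3, -0.4, 0.4]
width: 0.0704
finger_force: 0.0
```

Call:
apply_moves:
  commands:
    - [0, 0, 0, -0.001, 0.038, -0.01, 75]
    - [0, 0, 0, -0.002, 0.076, -0.03, 75]
    - [0, 0, 0, -0.003, 0.114, -0.05, 75]
    - [0, 0, 0, -0.004, 0.152, -0.07, 75]
    - [0, 0, 0, -0.005, 0.188, -0.08, 75]

```text
time: 24.9
tool_pos: [0.5679, 0.4392, 0.1424]
ee_rot: [-3.135, 0.001, 1.99]
wrist_force: [0.4, -0.6, 0.8]
width: 0.0703
finger_force: 0.0
```

```bash
python3 - <<'E'
from f import *
s,c=fin()
hs=cv2.cvtColor(s["pixels"],cv2.COLOR_RGB2HSV); m=cv2.inRange(hs,(18,50,110),(32,170,255)); N,L,st,ce=cv2.connectedComponentsWithStats(m)
print([(st[i].tolist(),atz(c,ce[i],.036)[:2]) for i in range(1,N) if st[i,4]>200])
E
```

```text
0.95 [ 22. 122. 134. 190.] 5178 rgb [53. 45. 35.]
0.92 [ 43. 265. 140. 343.] 4197 rgb [148. 145. 136.]
[(array([ 78., 155.]), 0.91, array([0.3579, 0.4223])), (array([ 89., 306.]), 0.62, array([0.3974, 0.2905]))]
{'time': np.float64(25.05), 'tool_pos': array([0.5676, 0.4396, 0.1429]), 'ee_rot': array([-3.1347,  0.0012,  1.9931])}
[([320, 0, 164, 78, 334], array([0.5584, 0.6047])), ([297, 192, 68, 73, 2884], array([0.5712, 0.4498])), ([150, 375, 13, 59, 331], array([0.486 , 0.2041])), ([476, 374, 13, 60, 315], array([0.7886, 0.3469]))]
```

View pics/wf.png

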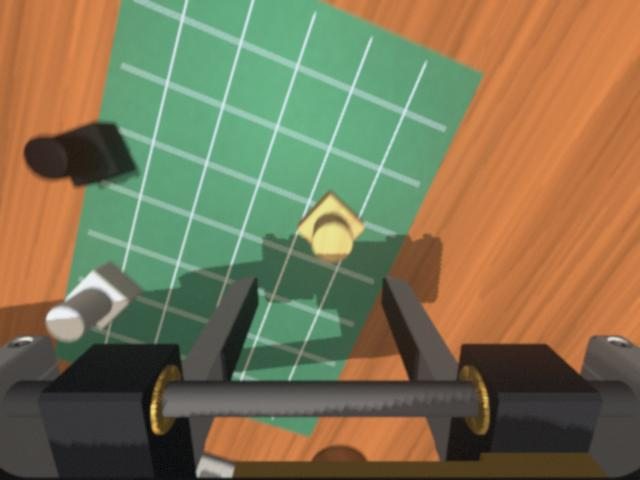

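The wooden finial is at (332,228), about 5 mm to the right of the grip centre. I correct, descend and grip.

Call:
apply_moves:
  commands:
    - [0, 0, 0, 0.004, 0.005, -0.02, 75]
    - [0, 0, 0, 0.004, 0.005, -0.05, 75]
    - [0, 0, 0, 0.004, 0.005, -0.08, 75]
    - [0, 0, 0, 0.004, 0.005, -0.1, 75]
    - [0, 0, 0, 0.004, 0.005, -0.1, 0]

```text
time: 25.55
tool_pos: [0.5719, 0.4402, 0.0428]
ee_rot: [-3.133, 0.002, 1.988]
wrist_force: [-0.9, -1.0, -0.4]
width: 0.0655
finger_force: 0.0
```

Call:
apply_moves:
  commands:
    - [0, 0, 0, 0, 0, 0, 0]
    - [0, 0, 0, 0, 0, 0, 0]
    - [0, 0, 0, 0, 0, 0, 0]
    - [0, 0, 0, 0, 0, 0, 0]
    - [0, 0, 0, 0, 0, 0, 0]

```text
time: 26.05
tool_pos: [0.5745, 0.4439, 0.0491]
ee_rot: [3.139, -0.0, 1.99]
wrist_force: [0.5, 0.2, 3.2]
width: 0.0312
finger_force: 30.0
```

Call:
apply_moves:
  commands:
    - [0, 0, 0, 0, 0, 0.02, 0]
    - [0, 0, 0, 0, 0, 0.05, 0]
    - [0, 0, 0, 0, 0, 0.09, 0]
    - [0, 0, 0, 0, 0, 0.13, 0]
    - [0, 0, 0, 0, 0, 0.16, 0]

```text
time: 26.55
tool_pos: [0.574, 0.4438, 0.211]
ee_rot: [3.138, -0.0, 1.99]
wrist_force: [0.3, -0.3, -0.5]
width: 0.0314
finger_force: 30.0
```

Call:
apply_moves:
  commands:
    - [0, 0, 0, -0.001, -0.03, 0, 0]
    - [0, 0, 0, -0.003, -0.064, 0, 0]
    - [0, 0, 0, -0.005, -0.098, 0, 0]
    - [0, 0, 0, -0.007, -0.132, 0, 0]
    - [0, 0, 0, -0.008, -0.166, 0, 0]

```text
time: 27.05
tool_pos: [0.5653, 0.2763, 0.2075]
ee_rot: [-3.142, 0.0, 1.99]
wrist_force: [-0.2, -0.4, -0.3]
width: 0.0317
finger_force: 30.0
```

Call:
apply_moves:
  commands:
    - [0, 0, 0, -0.002, -0.033, 0, 0]
    - [0, 0, 0, -0.003, -0.066, 0, 0]
    - [0, 0, 0, -0.005, -0.1, 0, 0]
    - [0, 0, 0, -0.007, -0.133, 0, 0]
    - [0, 0, 0, -0.008, -0.166, 0, 0]

```text
time: 27.55
tool_pos: [0.5573, 0.1103, 0.2076]
ee_rot: [3.141, 0.0, 1.99]
wrist_force: [-0.5, -0.7, 0.0]
width: 0.0313
finger_force: 30.0
```

Call:
apply_moves:
  commands:
    - [0, 0, 0, -0.002, -0.033, 0, 0]
    - [0, 0, 0, -0.003, -0.066, 0, 0]
    - [0, 0, 0, -0.005, -0.1, 0, 0]
    - [0, 0, 0, -0.007, -0.14, 0, 0]
    - [0, 0, 0, -0.007, -0.165, 0, 0]

```text
time: 28.05
tool_pos: [0.5502, -0.0558, 0.2076]
ee_rot: [-3.141, 0.001, 1.988]
wrist_force: [0.6, 0.4, -0.3]
width: 0.0314
finger_force: 30.0
```

Call:
apply_moves:
  commands:
    - [0, 0, 0, 0, 0, -0.02, 0]
    - [0, 0, 0, 0, 0, -0.05, 0]
    - [0, 0, 0, 0, 0, -0.08, 0]
    - [0, 0, 0, 0, 0, -0.11, 0]
    - [0, 0, 0, 0, 0, -0.13, 0]

```text
time: 28.55
tool_pos: [0.5493, -0.0532, 0.075]
ee_rot: [-3.139, -0.002, 1.99]
wrist_force: [1.0, 0.3, -0.4]
width: 0.0313
finger_force: 30.0
```

Call:
apply_moves:
  commands:
    - [0, 0, 0, 0, 0, -0.003, 0]
    - [0, 0, 0, 0, 0, -0.006, 0]
    - [0, 0, 0, 0, 0, -0.009, 0]
    - [0, 0, 0, 0, 0, -0.012, 0]
    - [0, 0, 0, 0, 0, -0.014, 0]

```text
time: 29.05
tool_pos: [0.5517, -0.0537, 0.065]
ee_rot: [3.139, 0.002, 1.99]
wrist_force: [-2.3, -0.1, 11.1]
width: 0.0314
finger_force: 30.0
```

Call:
apply_moves:
  commands:
    - [0, 0, 0, 0, 0, 0.002, 0]
    - [0, 0, 0, 0, 0, 0.002, 45]
    - [0, 0, 0, 0, 0, 0.002, 55]
    - [0, 0, 0, 0, 0, 0.002, 55]
    - [0, 0, 0, 0, 0, 0.002, 55]

```text
time: 29.55
tool_pos: [0.5507, -0.0535, 0.0654]
ee_rot: [-3.142, -0.0, 1.99]
wrist_force: [-0.0, 0.4, -0.2]
width: 0.0516
finger_force: 0.0
```

Call:
apply_moves:
  commands:
    - [0, 0, 0, 0, 0, 0.02, 55]
    - [0, 0, 0, 0, 0, 0.05, 55]
    - [0, 0, 0, 0, 0, 0.09, 55]
    - [0, 0, 0, 0, 0, 0.13, 55]
    - [0, 0, 0, 0, 0, 0.17, 55]

```text
time: 30.05
tool_pos: [0.5504, -0.0535, 0.2369]
ee_rot: [-3.141, -0.0, 1.99]
wrist_force: [1.1, -1.1, 0.3]
width: 0.0518
finger_force: 0.0
```

```bash
python3 - <<'E'
from f import *
s,c=fin()
t=snapshot("top"); ct=cam(t); save(t,"top4.png")
cv2.imwrite("pics/c4.png",np.hstack([cv2.resize(s["pixels"],(400,300)),cv2.resize(t["pixels"],(400,300))])[:,:,::-1])
# pot rim fit in the top view
for n in("top","wrist"):
  for m in masks_of(n,"pot_mouth")[:1]: print(n,m["score"],m["extent"])
look([("pot_mouth",.104),("valve_axis",.1),("marker_tab",.101),("lever_grip",.1)],None,("wrist","top","scene"))
E
```

```text
0.63 [300. 261. 340. 317.] 1830 rgb [149. 118.  82.]
0.27 [163. 336. 277. 447.] 608 rgb [192. 135.  87.]
[(array([320., 289.]), 0.84, array([ 0.5868, -0.1383]))]
{'time': np.float64(30.2), 'tool_pos': array([ 0.5524, -0.0538,  0.2396]), 'ee_rot': array([3.1351, 0.0046, 1.9898])}
top 0.81 [277.4, 193.3, 414.8, 276.9]
wrist 0.63 [219.8, 23.9, 476.5, 360.8]
wrist pot_mouth 0.77 [322. 276.] z 0.104 [ 0.5686 -0.094 ]
wrist valve_axis 0.64 [400. 101.] z 0.1 [0.5645 0.0772]
wrist valve_axis 0.34 [316.  63.] z 0.1 [0.4878 0.0755]
wrist lever_grip 0.56 [318.  62.] z 0.1 [0.4892 0.0763]
top valve_axis 0.61 [296. 223.] z 0.1 [0.5691 0.0786]
top marker_tab 0.53 [254. 257.] z 0.101 [0.4836 0.1687]
top lever_grip 0.57 [294. 253.] z 0.1 [0.4976 0.0793]
scene pot_mouth 0.63 [260. 251.] z 0.104 [ 0.5769 -0.09  ]
scene valve_axis 0.91 [343. 242.] z 0.1 [0.5715 0.0811]
scene valve_axis 0.38 [282. 251.] z 0.1 [ 0.5788 -0.0463]
scene marker_tab 0.55 [379. 202.] z 0.101 [0.4817 0.1714]
scene lever_grip 0.61 [336. 213.] z 0.1 [0.4988 0.0755]
{'time': np.float64(31.1), 'tool_pos': array([ 0.5507, -0.0535,  0.2356]), 'ee_rot': array([3.1414, 0.0001, 1.9898]), 'width': np.float64(0.052), 'finger_force': np.float64(0.0), 'wrist_force': array([-0.0952, -0.0748, -0.3308])}
```

View pics/c4.png

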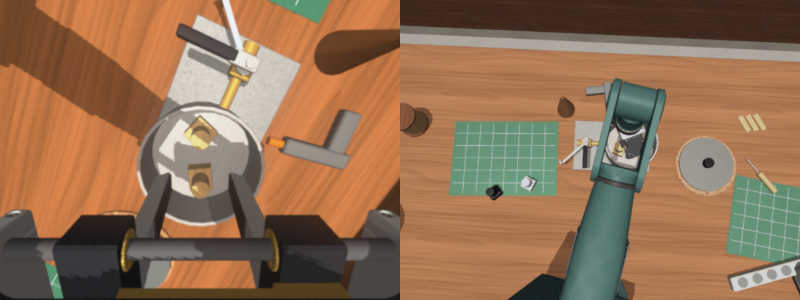

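Both finials stand inside the pot (crop, 202,130 and 200,180), and no wooden one is left on the table. Back to the lid's knob.

Call:
apply_moves:
  commands:
    - [0, 0, 0, -0.004, -0.034, 0, 70]
    - [0, 0, 0, -0.008, -0.068, 0, 85]
    - [0, 0, 0, -0.012, -0.102, 0, 85]
    - [0, 0, 0, -0.016, -0.136, 0, 85]
    - [0, 0, 0, -0.019, -0.171, 0, 85]

```text
time: 31.6
tool_pos: [0.5315, -0.2257, 0.2357]
ee_rot: [3.141, 0.0, 1.99]
wrist_force: [0.2, -1.1, -0.2]
width: 0.0797
finger_force: 0.0
```

Call:
apply_moves:
  commands:
    - [0, 0, 0, -0.004, -0.034, -0.01, 85]
    - [0, 0, 0, -0.008, -0.068, -0.03, 85]
    - [0, 0, 0, -0.012, -0.102, -0.05, 85]
    - [0, 0, 0, -0.016, -0.14, -0.07, 85]
    - [0, 0, 0, -0.0185, -0.1715, -0.09, 85]

```text
time: 32.1
tool_pos: [0.5127, -0.398, 0.1447]
ee_rot: [3.142, 0.001, 1.989]
wrist_force: [0.0, 0.1, -0.2]
width: 0.08
finger_force: 0.0
```

```bash
python3 - <<'E'
from w import *
s=snapshot("wrist");c=cam(s)
P=s["pixels"].max(2)[150:330,240:400]; m=(P<70).astype(np.uint8); N,L,st,ce=cv2.connectedComponentsWithStats(m)
for i in range(1,N):
    if st[i,4]>300: print(st[i],ce[i]+[240,150],atz(c,ce[i]+[240,150],.05))
look([("lid_knob",.045)])
look([("finial1_mid",.036),("mat_top",.006),("pot_mouth",.104)],None,("top",))
E
```

```text
[  58   65   45   49 1578] [320.4639 240.7326] [ 0.5117 -0.397   0.05  ]
[150 128  10  48 327] [394.8899 298.9358] [ 0.5932 -0.4193  0.05  ]
wrist lid_knob 0.9 [327. 235.] z 0.045 [ 0.511  -0.3936]
{'time': np.float64(32.25), 'tool_pos': array([ 0.5117, -0.3969,  0.1425]), 'ee_rot': array([-3.1397, -0.0048,  1.9868]), 'width': np.float64(0.0797), 'finger_force': np.float64(0.0), 'wrist_force': array([-0.3794, -0.5682,  0.8631])}
top finial1_mid 0.92 [385. 226.] z 0.036 [ 0.5858 -0.138 ]
top finial1_mid 0.71 [207. 293.] z 0.036 [0.4007 0.2836]
top finial1_mid 0.6 [148. 308.] z 0.036 [0.3594 0.4188]
top pot_mouth 0.64 [370. 226.] z 0.104 [ 0.5678 -0.0935]
{'time': np.float64(32.45), 'tool_pos': array([ 0.5142, -0.3953,  0.1472]), 'ee_rot': array([3.1402, 0.0021, 1.9912]), 'width': np.float64(0.08), 'finger_force': np.float64(0.0), 'wrist_force': array([ 0.2487, -0.6888, -0.0746])}
```

Call:
apply_moves:
  commands:
    - [0, 0, 0, 0, 0, -0.03, 85]
    - [0, 0, 0, 0, 0, -0.07, 85]
    - [0, 0, 0, 0, 0, -0.1, 85]
    - [0, 0, 0, 0, 0, -0.115, 85]
    - [0, 0, 0, 0, 0, -0.115, 0]

```text
time: 32.95
tool_pos: [0.5126, -0.3942, 0.0287]
ee_rot: [-3.14, -0.004, 1.991]
wrist_force: [-0.9, 0.2, -0.2]
width: 0.0746
finger_force: 0.0
```

Call:
apply_moves:
  commands:
    - [0, 0, 0, 0, 0, 0, 0]
    - [0, 0, 0, 0, 0, 0, 0]
    - [0, 0, 0, 0, 0, 0, 0]
    - [0, 0, 0, 0, 0, 0, 0]
    - [0, 0, 0, 0, 0, 0, 0]

```text
time: 33.45
tool_pos: [0.5135, -0.3966, 0.0316]
ee_rot: [3.141, 0.002, 1.99]
wrist_force: [-0.0, -0.5, 1.8]
width: 0.0374
finger_force: 30.0
```

Call:
apply_moves:
  commands:
    - [0, 0, 0, 0, 0, 0.02, 0]
    - [0, 0, 0, 0, 0, 0.045, 0]
    - [0, 0, 0, 0, 0, 0.075, 0]
    - [0, 0, 0, 0, 0, 0.105, 0]
    - [0, 0, 0, 0, 0, 0.13, 0]

```text
time: 33.95
tool_pos: [0.5127, -0.3956, 0.1603]
ee_rot: [-3.141, -0.002, 1.99]
wrist_force: [-0.1, -1.9, -4.7]
width: 0.0373
finger_force: 30.0
```

Call:
apply_moves:
  commands:
    - [0, 0, 0, 0.005, 0.028, 0.01, 0]
    - [0, 0, 0, 0.011, 0.06, 0.01, 0]
    - [0, 0, 0, 0.017, 0.092, 0.01, 0]
    - [0, 0, 0, 0.022, 0.124, 0.01, 0]
    - [0, 0, 0, 0.0275, 0.152, 0.01, 0]

```text
time: 34.45
tool_pos: [0.5398, -0.2419, 0.1685]
ee_rot: [-3.14, -0.004, 1.99]
wrist_force: [0.1, -0.0, -5.4]
width: 0.0374
finger_force: 30.0
```

Call:
apply_moves:
  commands:
    - [0, 0, 0, 0.006, 0.035, 0, 0]
    - [0, 0, 0, 0.012, 0.07, 0, 0]
    - [0, 0, 0, 0.018, 0.1, 0, 0]
    - [0, 0, 0, 0.024, 0.13, 0, 0]
    - [0, 0, 0, 0.0275, 0.152, 0, 0]

```text
time: 34.95
tool_pos: [0.5674, -0.0897, 0.1685]
ee_rot: [-3.139, -0.003, 1.991]
wrist_force: [-0.1, -0.6, -5.5]
width: 0.0379
finger_force: 30.0
```

Call:
apply_moves:
  commands:
    - [0, 0, 0, 0, 0, -0.005, 0]
    - [0, 0, 0, 0, 0, -0.015, 0]
    - [0, 0, 0, 0, 0, -0.025, 0]
    - [0, 0, 0, 0, 0, -0.033, 0]
    - [0, 0, 0, 0, 0, -0.038, 0]

```text
time: 35.45
tool_pos: [0.5672, -0.0927, 0.1304]
ee_rot: [-3.139, -0.002, 1.988]
wrist_force: [0.0, 0.4, -5.1]
width: 0.0376
finger_force: 30.0
```

Call:
apply_moves:
  commands:
    - [0, 0, 0, 0, 0, -0.002, 0]
    - [0, 0, 0, 0, 0, -0.004, 0]
    - [0, 0, 0, 0, 0, -0.006, 0]
    - [0, 0, 0, 0, 0, -0.008, 0]
    - [0, 0, 0, 0, 0, -0.009, 0]

```text
time: 35.95
tool_pos: [0.5683, -0.092, 0.1236]
ee_rot: [3.141, 0.0, 1.99]
wrist_force: [1.1, -0.5, -3.1]
width: 0.0376
finger_force: 30.0
```

Contact begins at the expected height. I lower slightly more, release and rise.

Call:
apply_moves:
  commands:
    - [0, 0, 0, 0, 0, -0.001, 0]
    - [0, 0, 0, 0, 0, -0.002, 0]
    - [0, 0, 0, 0, 0, -0.002, 0]
    - [0, 0, 0, 0, 0, -0.002, 50]
    - [0, 0, 0, 0, 0, -0.002, 85]

```text
time: 36.45
tool_pos: [0.5691, -0.0922, 0.122]
ee_rot: [3.139, 0.002, 1.99]
wrist_force: [0.7, -0.5, 0.7]
width: 0.0499
finger_force: 0.0
```

Call:
apply_moves:
  commands:
    - [0, 0, 0, 0, 0, -0.002, 85]
    - [0, 0, 0, 0, 0, 0, 85]
    - [0, 0, 0, 0, 0, 0.03, 85]
    - [0, 0, 0, 0, 0, 0.07, 85]
    - [0, 0, 0, 0, 0, 0.11, 85]

```text
time: 36.95
tool_pos: [0.5679, -0.0919, 0.2319]
ee_rot: [-3.14, -0.001, 1.99]
wrist_force: [1.0, 0.1, 1.2]
width: 0.0801
finger_force: 0.0
```

```bash
python3 - <<'E'
from w import *
look([("lid_knob",.137),("valve_axis",.1)])
s=snapshot("scene"); c=cam(s); look([("lid_knob",.137)],None,("scene",))
cv2.imwrite("pics/c5.png",cv2.resize(s["pixels"][170:330,180:400],None,fx=3.5,fy=3.5,interpolation=cv2.INTER_CUBIC)[:,:,::-1])
E
```

```text
wrist lid_knob 0.71 [318. 239.] z 0.137 [ 0.5646 -0.09  ]
wrist valve_axis 0.59 [403.  48.] z 0.1 [0.5659 0.0754]
{'time': np.float64(37.1), 'tool_pos': array([ 0.5701, -0.0925,  0.2357]), 'ee_rot': array([3.135 , 0.0052, 1.9898]), 'width': np.float64(0.08), 'finger_force': np.float64(0.0), 'wrist_force': array([ 0.0291,  0.5155, -1.1607])}
scene lid_knob 0.68 [261. 238.] z 0.137 [ 0.5649 -0.0857]
{'time': np.float64(37.25), 'tool_pos': array([ 0.5676, -0.0919,  0.2297]), 'ee_rot': array([-3.1394, -0.0018,  1.9898]), 'width': np.float64(0.0801), 'finger_force': np.float64(0.0), 'wrist_force': array([-0.4163,  0.2222, -0.8311])}
```

View pics/c5.png

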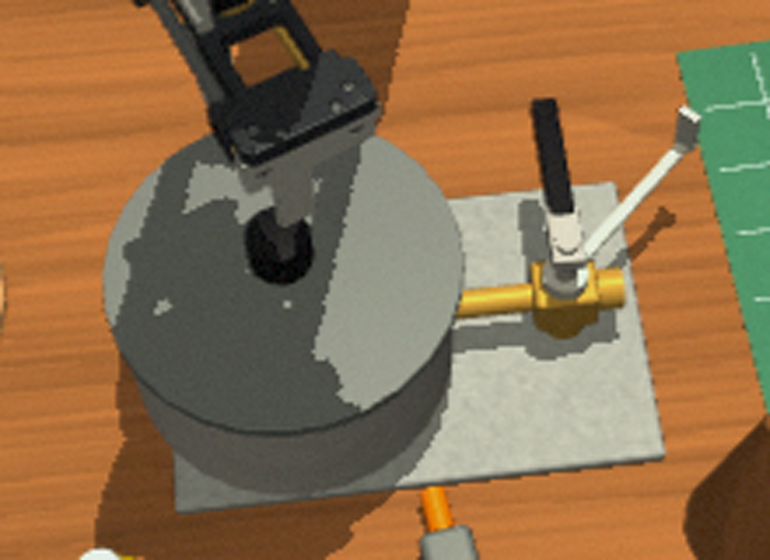

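The lid sits level and the valve is still shut. Back over the lever to measure the tab's bearing.

Call:
apply_moves:
  commands:
    - [0, 0, 0.12, -0.008, 0.017, 0, 70]
    - [0, 0, 0.24, -0.015, 0.034, 0, 70]
    - [0, 0, 0.36, -0.023, 0.05, 0, 70]
    - [0, 0, 0.48, -0.031, 0.067, 0, 70]
    - [0, 0, 0.6, -0.039, 0.083, 0, 70]

```text
time: 37.75
tool_pos: [0.5279, -0.0082, 0.2288]
ee_rot: [-3.14, -0.004, 2.595]
wrist_force: [0.9, -0.3, 0.4]
width: 0.066
finger_force: 0.0
```

Call:
apply_moves:
  commands:
    - [0, 0, 0.12, -0.008, 0.017, 0, 70]
    - [0, 0, 0.24, -0.015, 0.034, 0, 70]
    - [0, 0, 0.36, -0.023, 0.05, 0, 70]
    - [0, 0, 0.48, -0.031, 0.067, 0, 70]
    - [0, 0, 0.6, -0.039, 0.083, 0, 70]

```text
time: 38.25
tool_pos: [0.4889, 0.0746, 0.229]
ee_rot: [3.141, -0.004, -3.088]
wrist_force: [0.7, 0.8, -0.3]
width: 0.0656
finger_force: 0.0
```

```bash
python3 - <<'E'
from w import *
s=snapshot("wrist"); save(s,"w6.png")
look([("valve_axis",.1),("marker_tab",.101),("lever_grip",.1)])
look([("valve_axis",.1),("marker_tab",.101),("lever_grip",.1)],None,("scene","top"))
E
```

```text
wrist valve_axis 0.82 [313. 311.] z 0.1 [0.5687 0.075 ]
wrist valve_axis 0.25 [125. 320.] z 0.1 [ 0.5897 -0.1127]
wrist marker_tab 0.98 [414. 229.] z 0.101 [0.479  0.1646]
wrist lever_grip 0.71 [318. 236.] z 0.1 [0.4906 0.076 ]
{'time': np.float64(38.5), 'tool_pos': array([0.49  , 0.0734, 0.2302]), 'ee_rot': array([-3.1411, -0.002 , -3.0957]), 'width': np.float64(0.0658), 'finger_force': np.float64(0.0), 'wrist_force': array([ 0.2398,  0.0909, -0.2703])}
scene valve_axis 0.82 [341. 244.] z 0.1 [0.5759 0.0776]
scene marker_tab 0.8 [377. 203.] z 0.101 [0.4821 0.168 ]
scene marker_tab 0.65 [338. 213.] z 0.101 [0.4987 0.0805]
scene lever_grip 0.61 [338. 210.] z 0.1 [0.4902 0.0818]
top marker_tab 0.41 [257. 259.] z 0.101 [0.4796 0.1619]
top lever_grip 0.41 [296. 254.] z 0.1 [0.4965 0.0746]
{'time': np.float64(38.9), 'tool_pos': array([0.4904, 0.0736, 0.2315]), 'ee_rot': array([ 3.1415,  0.    , -3.0942]), 'width': np.float64(0.0655), 'finger_force': np.float64(0.0), 'wrist_force': array([-0.0211,  0.1453,  0.7983])}
```

View pics/w6.png

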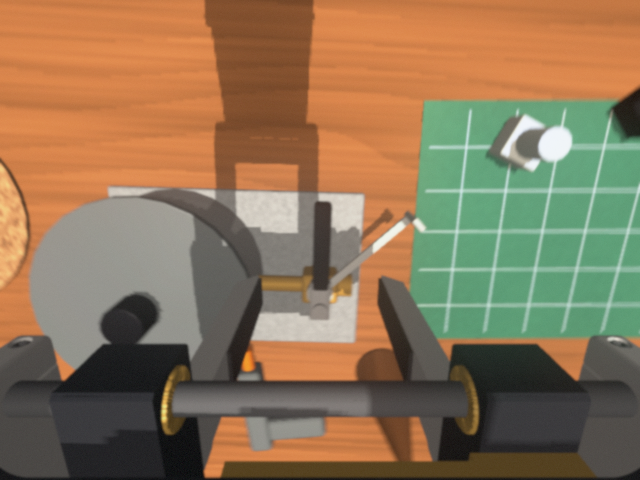

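The tab top is at about (420,227), which puts the bearing near 135° from the stem. I grip the lever and open it by about 48°.

Call:
apply_moves:
  commands:
    - [0, 0, 0, 0, 0.001, -0.04, 65]
    - [0, 0, 0, 0, 0.001, -0.08, 65]
    - [0, 0, 0, 0, 0.001, -0.12, 65]
    - [0, 0, 0, 0, 0.001, -0.144, 65]
    - [0, 0, 0, 0, 0.001, -0.144, 30]

```text
time: 39.4
tool_pos: [0.487, 0.0747, 0.0832]
ee_rot: [3.141, -0.009, -3.094]
wrist_force: [-0.4, -0.2, -0.5]
width: 0.0559
finger_force: 0.0
```

Call:
apply_moves:
  commands:
    - [0, 0, 0, 0, 0, 0, 0]
    - [0, 0, 0, 0, 0, 0, 0]
    - [0, 0, 0, 0, 0, 0, 0]
    - [0, 0, 0, 0, 0, 0, 0]
    - [0, 0, 0, 0, 0, 0, 0]

```text
time: 39.9
tool_pos: [0.4908, 0.0755, 0.0885]
ee_rot: [3.14, 0.002, -3.093]
wrist_force: [-0.6, 8.3, 2.6]
width: 0.0163
finger_force: 4.3
```

Call:
apply_moves:
  commands:
    - [0, 0, -0.105, 0, 0.008, 0, 0]
    - [0, 0, -0.209, 0.001, 0.016, 0, 0]
    - [0, 0, -0.314, 0.0025, 0.024, 0, 0]
    - [0, 0, -0.419, 0.005, 0.0316, 0, 0]
    - [0, 0, -0.524, 0.0083, 0.039, 0, 0]

```text
time: 40.4
tool_pos: [0.4998, 0.1129, 0.0886]
ee_rot: [-3.141, 0.004, 2.661]
wrist_force: [1.6, -4.3, 1.4]
width: 0.0155
finger_force: 29.9
```

Call:
apply_moves:
  commands:
    - [0, 0, -0.105, 0.004, 0.007, 0, 0]
    - [0, 0, -0.209, 0.009, 0.0135, 0, 0]
    - [0, 0, -0.314, 0.0142, 0.0194, 0, 0]
    - [0, 0, -0.314, 0.0142, 0.0194, 0, 0]
    - [0, 0, -0.314, 0.0142, 0.0194, 0, 0]

```text
time: 40.9
tool_pos: [0.5143, 0.1319, 0.0885]
ee_rot: [3.141, 0.004, 2.353]
wrist_force: [2.9, -4.2, 1.5]
width: 0.0156
finger_force: 29.9
```

Call:
apply_moves:
  commands:
    - [0, 0, 0, 0, 0, 0, 0]
    - [0, 0, 0, 0, 0, 0, 30]
    - [0, 0, 0, 0, 0, 0, 50]
    - [0, 0, 0, 0, 0, 0, 65]
    - [0, 0, 0, 0, 0, 0, 65]

```text
time: 41.4
tool_pos: [0.5123, 0.1336, 0.0873]
ee_rot: [-3.141, -0.001, 2.353]
wrist_force: [0.4, -0.5, -0.1]
width: 0.0443
finger_force: 0.0
```

Call:
apply_moves:
  commands:
    - [0, 0, 0, 0, 0, 0.02, 65]
    - [0, 0, 0, 0, 0, 0.05, 65]
    - [0, 0, 0, 0, 0, 0.09, 65]
    - [0, 0, 0, 0, 0, 0.12, 65]
    - [0, 0, 0, 0, 0, 0.12, 65]

```text
time: 41.9
tool_pos: [0.5152, 0.134, 0.2133]
ee_rot: [3.133, 0.006, 2.352]
wrist_force: [0.0, 0.2, 0.0]
width: 0.0608
finger_force: 0.0
```

```bash
python3 - <<'E'
from w import *
s=snapshot("wrist")
c=look([("valve_axis",.1),("marker_tab",.101),("lever_grip",.1)])
look([("valve_axis",.1),("marker_tab",.101),("lever_grip",.1)],None,("scene","top"))
cv2.imwrite("pics/c7.png",cv2.resize(s["pixels"][150:350,230:420],None,fx=3,fy=3,interpolation=cv2.INTER_CUBIC)[:,:,::-1])
# lever columns per row
g=s["pixels"].max(2)
for r in range(160,320,8): 
    x=np.nonzero(g[r,280:360]<60)[0]; print(r,(x.min()+280,x.max()+280,len(x)) if len(x) else "",end="; ")
E
```

```text
wrist valve_axis 0.86 [313. 318.] z 0.1 [0.5659 0.0726]
wrist marker_tab 0.81 [316. 184.] z 0.101 [0.4787 0.1642]
wrist lever_grip 0.93 [317. 236.] z 0.1 [0.5119 0.1325]
{'time': np.float64(42.15), 'tool_pos': array([0.5117, 0.1333, 0.2052]), 'ee_rot': array([-3.1384, -0.0025,  2.352 ]), 'width': np.float64(0.0613), 'finger_force': np.float64(0.0), 'wrist_force': array([0.2848, 0.04  , 0.4031])}
scene valve_axis 0.74 [339. 241.] z 0.1 [0.5683 0.0742]
scene marker_tab 0.68 [374. 204.] z 0.101 [0.485  0.1606]
scene marker_tab 0.58 [213. 342.] z 0.101 [ 0.761  -0.1884]
scene lever_grip 0.6 [364. 218.] z 0.1 [0.5159 0.1334]
top valve_axis 0.82 [296. 224.] z 0.1 [0.5662 0.0784]
top marker_tab 0.51 [256. 261.] z 0.101 [0.4755 0.1644]
{'time': np.float64(42.55), 'tool_pos': array([0.5127, 0.1334, 0.2072]), 'ee_rot': array([-3.1414, -0.0003,  2.3518]), 'width': np.float64(0.0609), 'finger_force': np.float64(0.0), 'wrist_force': array([0.3541, 1.0407, 1.4218])}
160 ; 168 ; 176 ; 184 ; 192 ; 200 ; 208 ; 216 ; 224 ; 232 ; 240 (np.int64(322), np.int64(322), 1); 248 (np.int64(309), np.int64(322), 7); 256 (np.int64(309), np.int64(322), 14); 264 (np.int64(308), np.int64(323), 16); 272 (np.int64(308), np.int64(322), 15); 280 (np.int64(308), np.int64(322), 15); 288 (np.int64(308), np.int64(322), 15); 296 ; 304 ; 312 ;
```

View pics/c7.png

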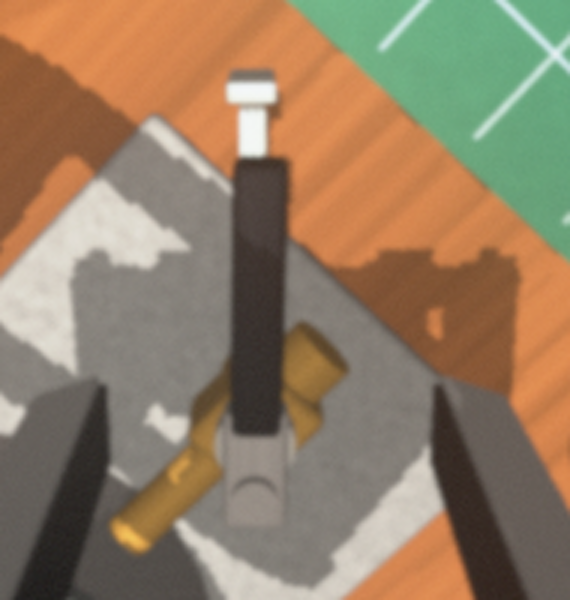

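The lever stops just inside the tab. The tab, crop (251,90), lies about 1.5° counter-clockwise of the lever line, so I make a small correction.

Call:
apply_moves:
  commands:
    - [0, 0, 0.015, -0.002, -0.002, -0.03, 65]
    - [0, 0, 0.015, -0.002, -0.002, -0.07, 65]
    - [0, 0, 0.015, -0.002, -0.002, -0.1, 65]
    - [0, 0, 0.015, -0.002, -0.002, -0.119, 65]
    - [0, 0, 0.015, -0.002, -0.002, -0.119, 30]

```text
time: 43.05
tool_pos: [0.5081, 0.131, 0.0848]
ee_rot: [-3.136, -0.005, 2.367]
wrist_force: [-0.6, -0.9, 0.3]
width: 0.0561
finger_force: 0.0
```

Call:
apply_moves:
  commands:
    - [0, 0, 0, 0, 0, 0, 10]
    - [0, 0, 0, 0, 0, 0, 0]
    - [0, 0, 0, 0, 0, 0, 0]
    - [0, 0, 0, 0, 0, 0, 0]
    - [0, 0, 0, 0, 0, 0, 0]

```text
time: 43.55
tool_pos: [0.5115, 0.1318, 0.0895]
ee_rot: [3.139, 0.001, 2.367]
wrist_force: [1.2, 1.8, 1.8]
width: 0.0169
finger_force: 0.9
```

Call:
apply_moves:
  commands:
    - [0, 0, 0, 0, 0, 0, 0]
    - [0, 0, 0, 0, 0, 0, 30]
    - [0, 0, 0, 0, 0, 0, 50]
    - [0, 0, 0, 0, 0, 0, 65]
    - [0, 0, 0, 0, 0, 0, 65]

```text
time: 44.05
tool_pos: [0.5105, 0.1313, 0.0881]
ee_rot: [-3.141, -0.0, 2.367]
wrist_force: [0.4, -0.1, -0.1]
width: 0.0443
finger_force: 0.0
```

Call:
apply_moves:
  commands:
    - [0, 0, 0, 0, 0, 0.02, 65]
    - [0, 0, 0, 0, 0, 0.05, 65]
    - [0, 0, 0, 0, 0, 0.09, 65]
    - [0, 0, 0, 0, 0, 0.12, 65]
    - [0, 0, 0, 0, 0, 0.12, 65]

```text
time: 44.55
tool_pos: [0.5133, 0.1318, 0.2142]
ee_rot: [3.133, 0.006, 2.367]
wrist_force: [-0.4, 0.5, 0.7]
width: 0.0607
finger_force: 0.0
```

```bash
python3 - <<'E'
from w import *
s=snapshot("wrist"); P=s["pixels"].astype(int); g=P.max(2)
for r in range(160,320,5):
    x=np.nonzero(g[r,295:340]<75)[0]; w=np.nonzero(P[r,285:345].min(1)>185)[0]
    print(r,(x.mean()+295).round(1) if len(x)>8 else "",("W",(w.mean()+285).round(1),len(w)) if len(w)>3 else "",end="; ")
t=snapshot("top"); save(t,"top8.png")
cv2.imwrite("pics/c8.png",np.hstack([cv2.resize(P[150:300,245:395].astype(np.uint8),(400,400),interpolation=cv2.INTER_CUBIC),cv2.resize(t["pixels"][:,0:600],(400,400))])[:,:,::-1])
look([])
E
```

```text
160  ; 165  ; 170  ; 175  ; 180  ('W', np.float64(317.5), 16); 185  ('W', np.float64(317.2), 5); 190  ('W', np.float64(313.9), 9); 195  ('W', np.float64(303.7), 15); 200  ('W', np.float64(306.8), 14); 205 317.2 ('W', np.float64(298.5), 6); 210  ; 215  ; 220  ; 225  ; 230 316.2 ('W', np.float64(287.5), 6); 235 316.5 ; 240 317.0 ; 245 316.5 ; 250 316.5 ; 255 316.5 ; 260 316.5 ; 265 316.5 ; 270 316.0 ; 275 316.0 ; 280 316.5 ; 285 316.5 ; 290 316.5 ('W', np.float64(288.5), 8); 295  ; 300  ; 305  ; 310  ; 315  ; {'time': np.float64(44.7), 'tool_pos': array([0.5102, 0.1313, 0.2072]), 'ee_rot': array([-3.1402, -0.0011,  2.3667]), 'width': np.float64(0.0611), 'finger_force': np.float64(0.0), 'wrist_force': array([0.0003, 0.3579, 1.0876])}
```

View pics/c8.png

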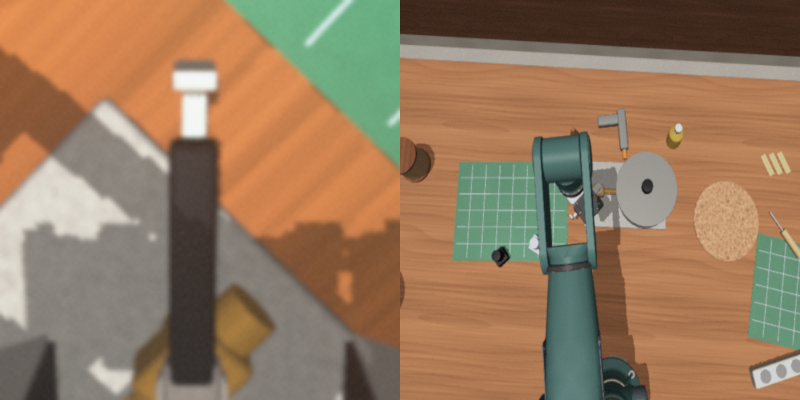

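The lever, at column 316.5, now points at the tab, at 317.4, and the gripper is clear. The lid is on and the bystanders have not moved. I hand in.

```bash
python3 -c "
from bench import *
print(close_job())"
```

```text
the job is handed in; nothing more can be done
None
```

I handed the job in: both wooden finials stand on the pot floor, the lid sits level on the rim, and the valve lever points at the marker tab. The valve was shut the whole time the lid was off, and the cone tree, glue bottle and glue gun were left where they were.

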